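Clip the bar blade onto the snap hook under the sink

TASK

The flat steel bar blade has been left lying on the lid of the grey tub: slide it out past the end of the lid so that it sticks out far enough to get hold of, and pick it up. Clip it by its round finger hole onto the snap hook below the pipes, pushing the hole's rim in past the sprung gate, and let it go so that it ends hanging down from the shut hook, its swinging nearly died away. Do not drop the blade or knock the pipes, and leave the tub and the other things in the tray as they stand.

Things in the scene. Friction and masses are not known exactly. Their poses are not given: they have to be found in the camera images.
- blade_mid (a point): Bar blade (flat bottle opener), loose, plain 3 mm steel plate 178 x 40 mm, about 115 g. Point: its middle, half-way through. x = along it to the end with the round hole, z = square to it. Long edges straight (40 mm apart) from 14 mm off the opener end to 20 mm off the eye end. Balances 4 mm to the opener side of its middle. Starts flat and wholly on the tub's lid, hole end towards the tub's +y end within 15 degrees.
- blade_eye (a point): Centre of the blade's round finger hole (its eye), half-way through the 3 mm, 69 mm from blade_mid along +x. Hole 28 mm across with a 6 mm wide rim round it (40 mm outside); the rim is the blade's end. Axes as blade_mid.
- blade_tail (a point): Middle of the blade's other end (opener end, with a cut-out inside its edges), half-way through, 89 mm from blade_mid along -x.
- tub: Flip-top grey plastic tub, lid shut, about 2.2 kg, standing loose in the tray. Origin: centre of its underside; y along it, z up. Lid flat and smooth (the blade slides on it with friction about 0.35), 150 mm (x) by 240 mm (y), its top 96 mm above the origin; below the lid the body is 6 mm narrower all round. A thumb tab juts 14 mm from its -x side. Nothing stands at its -y end.
- tub_lid (a point): Centre of the flat top of the tub's lid.
- hook_seat (a point): Snap hook of 7 mm round steel bar on a timber noggin: an upward-open J standing out along -y of its frame. u = distance out from the timber face, v = height over this point, which is the bar's centre at the bowl's bottom (u 38 mm). Bowl: half circle, 19 mm radius to the bar's centre (31 mm wide inside). Shank at u 19, outer leg at u 57 up to v 32 mm, then leaning out to the tip. Hung things rest here.
- hook_tip (a point): Centre of the bar at the hook's free tip: u 66 mm, v 50 mm, so 28 mm farther out (-y) and 50 mm higher than hook_seat. Same axes.
- gate (a joint): The hook's sprung gate, a straight 5 mm bar 38 mm long, hinged by the shank at u 26.5, v 66 mm and shutting the mouth against the inside of the tip. 0 rad = shut; swings only inwards and down (positive) to 1.0 rad, along the shank; springs shut. About 1 N at its end to start, 3 N wide open. A rim pushed down just inside the tip passes its end at about v 30 mm.
- waste_mid (a point): White waste pipe, 43 mm across, fixed, over the hook; point on its axis, 122 mm out from the timber face, 385 mm above the cupboard floor. Runs along x of its frame from 175 mm on the -x side (turns to the timber) to 140 mm on the +x side, where it drops into the U-bend, which reaches 187 mm below this point and rises again 275 mm along x.
- copper_outer (a point): Outer of two fixed copper pipes, 15 mm across, beside and a little above the waste pipe; point on its axis, 195 mm out from the timber face, 417 mm above the floor. The other is 30 mm nearer the timber. They run along x from 195 mm on the -x side (rising there) to 135 mm on the +x side (turning to the timber).
- frame: Fixed timber frame carrying hook and pipes. Noggin 480 mm long (x), 220 to 340 mm above the floor, 35 mm thick; its face at y = 0 looks to -y. Origin on the cupboard floor under the middle of the face. Studs 460 mm tall stand at its ends, behind the face.
- tray: Pale grey ribbed plastic drip tray, fixed, 400 mm (x) by 450 mm (y), rim 29 mm high; things stand on its ribs 6 mm above the cupboard floor. Origin at the centre of its underside.
- shaker_mid (a point): Bystander: stainless steel cocktail shaker, upright, 86 mm across, 205 mm tall; point on its axis half-way up.
- spray_mid (a point): Bystander: closed white spray bottle, upright, 70 mm across, 222 mm tall, trigger head reaching 55 mm from its axis towards -x of this frame; point on its axis half-way up.
- brush_mid (a point): Bystander: wooden-backed shoe brush lying bristles down, 172 mm long (x), 52 mm wide, 46 mm high; point at its centre.
- spatula_mid (a point): Bystander: blue silicone spatula lying flat, 238 mm long (x), 54 mm wide, 16 mm high; point near its middle.

How it is judged:
On the way, in this order (a step that is already met when the one before it is completed fails the run):
1. The blade, lying flat on the lid, has been slid out so that one end stands at least 35 mm past the edge of the lid (z of blade_mid in the frame of tub between 0.09 and 0.104 m and angle between blade_mid's own z axis and vertical below 0.15 rad and (y of any of blade_tail, blade_eye in the frame of tub below -0.155 m or y of any of blade_tail, blade_eye in the frame of tub above 0.155 m or x of any of blade_tail, blade_eye in the frame of tub below -0.11 m or x of any of blade_tail, blade_eye in the frame of tub above 0.11 m)), for 0.1 s.
2. The sprung gate is pushed in with the blade's eye at the hook (value of joint gate above 0.3 rad and distance between blade_eye and hook_tip below 0.06 m), for 0.02 s.
At the end, for the whole second after the job is handed in: The blade hangs by its eye inside the shut gate: the eye's centre within 20 mm of hook_seat, the eye uppermost and the blade within 0.4 rad (23 degrees) of plumb (it may still swing a little within that), the gate within 0.1 rad of shut (distance between blade_eye and hook_seat below 0.02 m and angle between blade_mid's own x axis and vertical below 0.4 rad and value of joint gate below 0.1 rad); the robot touches nothing.
It fails at once if The blade is dropped (its middle less than 60 mm above the cupboard floor) (height (world z) of blade_mid below 0.06 m).
It fails at once if The pipes are knocked (more than 10 N) (contact force between pipes and anything else above 10 N).
It fails at once if The tub is shifted more than 30 mm (distance of tub_lid from where it was at the start of the episode above 0.03 m).
It fails at once if The shaker, spray bottle, brush or spatula is shifted more than 30 mm or a standing one is tipped by more than 0.35 rad (distance of any of shaker_mid, spray_mid, brush_mid, spatula_mid from where it was at the start of the episode above 0.03 m or angle between any of shaker_mid, spray_mid's own z axis and vertical above 0.35 rad).
It also fails if it takes over 67 s, if anything falls off the work surface, if the arm or the gripper's body presses on something with over 40 N, if the wrist force passes 120 N, or if a joint passes its speed limit or range.

ROBOT

A 6-joint arm with a two-finger parallel gripper is mounted at the origin on the work surface. World frame = base frame: x ahead of the robot, y to its left, z up, the work surface at z = 0. Lengths are in m, angles in rad, forces in N, time in s.
With the tool pointing down it reaches from about 0.275 to 0.825 m from the base axis. Payload 4.9 kg.
Tool frame: the origin (TCP) lies between the finger pads; the fingertips stand 14 mm ahead of it and the grasp point (between the pads) lies 5 mm behind it (r.nose_length is the distance from the TCP to the fingertips, in m); x points along the fingers, z is the direction in which the jaws open and shut, and the axes are right-handed (so a half turn about x gives the same grasp; the last joint's range is limited). The gripper opens to 85 mm and grips with 20 to 120 N. Pads are 22 mm wide; open, the fingers measure 114 mm over their backs; the gripper's body (76 mm by 85 mm) begins 54 mm behind the grasp point. The pads swing forward as they close: fully open they stand 13 mm farther back than shut.
Start: joints at [-1.346, 0.326, -0.193, 1.052, 0, 1.437], TCP at [0.193, -0.515, 0.245] pointing down, gripper open.
Joint ranges: [-2.65, 2.65], [-0.97, 1.79], [-1.3, 1.35], [-1.93, 2.1], [-1.47, 1.37], [-3.14, 3.14]. Speed limits (rad/s): [2.57, 2.57, 3.14, 3.14, 3.14, 3.14].

INTERFACE

Orientations are given as a unit quaternion [x, y, z, w].
In Python, from bench import r gives the robot as it stands.
- The arm moves only by the tool step_arm, never from a script. Its argument "increments" is a list of rows, each a list of 3 entries, a list of its own where there are three numbers: the opening, from 0 (shut) to 1 (fully open), then the shift along the world's x, y, z in cm, then the turn about the world's z in degrees. A call has exactly 8 rows; each row shifts and turns the commanded pose from where the row before left it; what a row does not reach is not made up. A row lasts 1/8 s, in which the tool goes at most 62.5 mm and 10.7 degrees, less where a joint would pass 70% of its speed; a pose out of reach is approached as far as the arm can. A call is refused whole if a number of a shift passes 6.25 or a number of a turn 10.7, either way. A call with a gripper value outside its range is refused whole. The fingers move at their own pace and stop on an object; "squeeze" is the grip in N (left out, the last holds). Time passes only in rows, so rows that do not move let the fingers close, or fill a call up. It gives the time, the measured TCP pose, the force and the opening at its end, in the units of the state.
- r.observe(): the state, without advancing time (a new reading comes with each control period).
- r.camera(name): name is "scene" or "top" or "wrist"; returns the picture (400x640x3 uint8, red, green, blue); there is no depth.
- r.camera_model(name): a dict with "fx", "fy", "cx", "cy" (pixels), "distortion" ([k1, k2, p1, p2, k3] as OpenCV has them; the pictures are not rectified), "cam_to_world" (4x4, takes a point from camera to world coordinates); the wrist camera has in their place "hand_eye" (4x4, takes a point from camera to tool coordinates, whose origin is the TCP and whose axes are the tool frame's). Camera axes: x right, y down, z forward; pixel columns grow to the right and rows downward; lengths in m; the calibration is good to about 2 mm. A picture is of the moment at which its call begins: read the wrist's pose just before it. camera_model takes no time and is no camera call.
- r.job_done(): hands the job in, once; it reports no verdict.
The state is a dict: "time_s": time; "joint_positions": joint angles; "joint_vel": joint speeds; "joint_efforts": joint torques, N m; "tool_pos": TCP position; "tcp_rot": TCP orientation; "contact_force": force on the tool from outside, world axes, zero at the start; "ft_torque": the same for the moment, N m; "finger_gap": finger opening in m.
Only numpy, scipy, OpenCV 4.12 (cv2) and the standard library are available. Lean on these libraries where they do the work, as an engineer would, in place of code of your own. Each camera call takes 0.05 s, during which the arm holds its last target.

## Working session

There is one attempt and no reset: what is moved stays moved. The work goes in short steps, Python scripts to look and compute and a tool call to move; the robot and the scene stay as the last step left them, time stands still between calls to the robot, and variables do not carry over. Pictures are saved under pics/ and viewed, and the job is handed in when it is done.

Besides the shell and the picture viewer there is one more tool, called after "Emit:" in YAML: its name, and indented under it one key for each argument. step_arm: Moves the arm, as the interface text tells. Its arguments: {"type":"object","properties":{"increments":{"type":"array"},"squeeze":{"type":"number"}},"required":["increments"]}

```bash
ls; mkdir -p pics
python3 - <<'E'
from bench import r
import cv2,json
s=r.observe();print({k:(v if not hasattr(v,'__len__') else [round(float(a),4) for a in v]) for k,v in s.items()})
for n in ["scene","top","wrist"]:
    im=r.camera(n); cv2.imwrite(f"pics/{n}0.png",im[:,:,::-1]); m=r.camera_model(n); print(n,m)
print(r.nose_length)
E
```

```text
pics
{'time_s': 0.0, 'joint_positions': [-1.3462, 0.3269, -0.1936, 1.052, 0.0, 1.4366], 'joint_vel': [0.0002, 0.0006, -0.0009, -0.0005, -0.0006, 0.0014], 'joint_efforts': [-0.0004, -44.3396, 26.2443, 0.0154, -0.0001, 0.0], 'tool_pos': [0.193, -0.5144, 0.2445], 'tcp_rot': [0.4032, 0.5816, -0.4023, 0.5808], 'contact_force': [-0.2318, -0.1625, -0.6191], 'ft_torque': [-0.0219, 0.0516, -0.0405], 'finger_gap': 0.08544021758747321}
scene {'fx': 439.1260533581191, 'fy': 439.1260533581191, 'cx': 325.9769039912261, 'cy': 198.23152887758138, 'distortion': array([-0.10921768,  0.        ,  0.        ,  0.        ,  0.        ]), 'cam_to_world': array([[ 0.89714144,  0.31473543, -0.30996589,  0.88535748],
       [ 0.44167594, -0.65136582,  0.61696429, -0.59284207],
       [-0.00772066, -0.6904087 , -0.72337834,  1.0510204 ],
       [ 0.        ,  0.        ,  0.        ,  1.        ]])}
top {'fx': 384.10914235651177, 'fy': 384.10914235651177, 'cx': 312.06678284693834, 'cy': 199.8457145902603, 'distortion': array([-0.01727299,  0.        ,  0.        ,  0.        ,  0.        ]), 'cam_to_world': array([[-0.01537739, -0.99663128,  0.08055817,  0.46974087],
       [-0.99955591,  0.01326569, -0.02668335,  0.07409173],
       [ 0.0255248 , -0.08093272, -0.99639268,  1.05719492],
       [ 0.        ,  0.        ,  0.        ,  1.        ]])}
wrist {'fx': 356.25579545872284, 'fy': 356.25579545872284, 'cx': 320.5304344703596, 'cy': 194.15403451755247, 'distortion': array([-0.00493145,  0.        ,  0.        ,  0.        ,  0.        ]), 'hand_eye': array([[-1.39969124e-04, -3.22967911e-01,  9.46409905e-01,
        -1.30220959e-01],
       [-9.12792418e-04, -9.46409479e-01, -3.22967900e-01,
         8.29085068e-02],
       [ 9.99999574e-01, -9.09081320e-04, -1.62334554e-04,
        -1.59172601e-03],
       [ 0.00000000e+00,  0.00000000e+00,  0.00000000e+00,
         1.00000000e+00]])}
0.014
```

View pics/scene0.png

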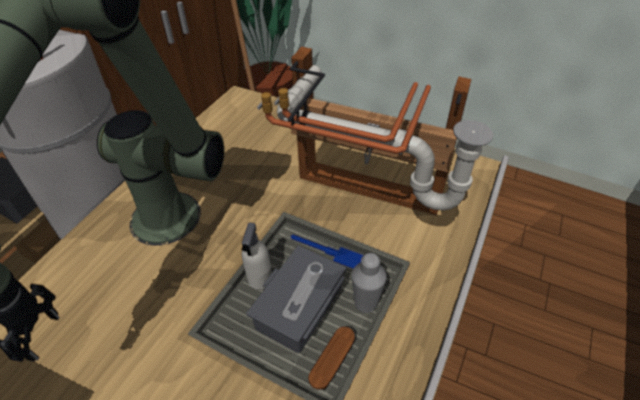

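View pics/top0.png

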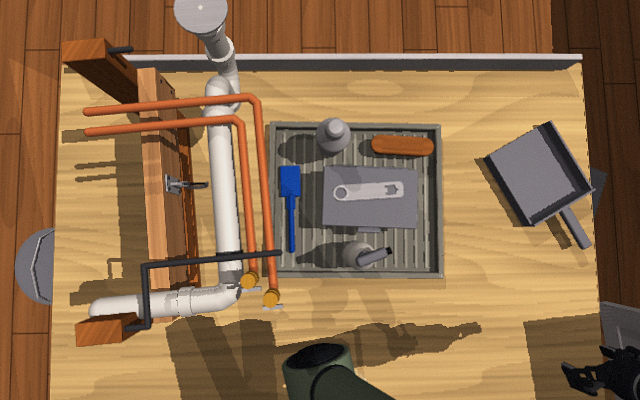

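View pics/wrist0.png

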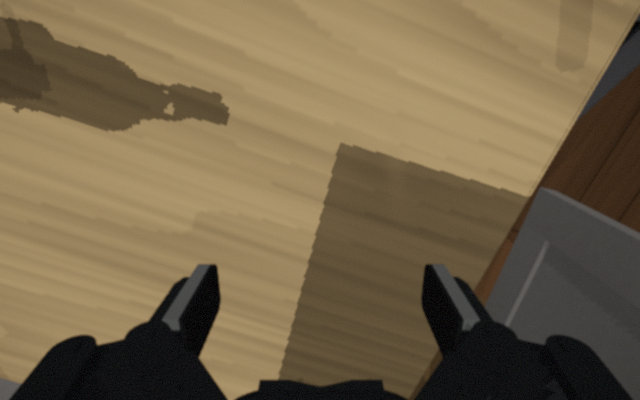

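```bash
cat > h.py <<'E'
import numpy as np,cv2
from bench import r
from scipy.spatial.transform import Rotation as R
def cm(n):
    m=r.camera_model(n);K=np.array([[m['fx'],0,m['cx']],[0,m['fy'],m['cy']],[0,0,1]]);return m,K,np.array(m['distortion'])
def ext(n,obs=None):
    m,K,D=cm(n)
    if 'cam_to_world' in m: return m['cam_to_world'],K,D
    T=np.eye(4);T[:3,:3]=R.from_quat(obs['tcp_rot']).as_matrix();T[:3,3]=obs['tool_pos'];return T@m['hand_eye'],K,D
def proj(n,P,obs=None):
    T,K,D=ext(n,obs);Ti=np.linalg.inv(T);P=np.atleast_2d(np.array(P,float))
    return cv2.projectPoints(P,cv2.Rodrigues(Ti[:3,:3])[0],Ti[:3,3],K,D)[0][:,0]
def ray(n,px,obs=None):
    T,K,D=ext(n,obs);u=cv2.undistortPoints(np.array(px,float).reshape(-1,1,2),K,D)[:,0]
    d=np.c_[u,np.ones(len(u))]@T[:3,:3].T;return T[:3,3],d/np.linalg.norm(d,axis=1)[:,None]
def onz(n,px,z,obs=None):
    o,d=ray(n,px,obs);return o+d*((z-o[2])/d[:,2])[:,None]
def tri(l):  # list of (cam,px)
    A=np.zeros((3,3));b=np.zeros(3)
    for n,p in l:
        o,d=ray(n,[p]);M=np.eye(3)-np.outer(d[0],d[0]);A+=M;b+=M@o
    return np.linalg.solve(A,b)
E
python3 - <<'E'
import cv2
a=cv2.imread('pics/top0.png');b=cv2.imread('pics/scene0.png')
cv2.imwrite('pics/t_fr.png',cv2.resize(a[60:350,50:300],None,fx=2.6,fy=2.05*1.268,interpolation=3)[:760,:])
def crop(i,x,y,w,h,f,n): cv2.imwrite(n,cv2.resize(i[y:y+h,x:x+w],None,fx=f,fy=f,interpolation=3))
crop(a,60,90,240,150,3.3,'pics/a1.png');crop(a,60,220,240,140,3.3,'pics/a2.png')
crop(a,265,110,190,180,3.3,'pics/a3.png')
crop(b,240,60,260,160,3,'pics/b1.png');crop(b,180,200,240,195,3,'pics/b2.png')
E
```

```text
(no output)
```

View pics/a1.png

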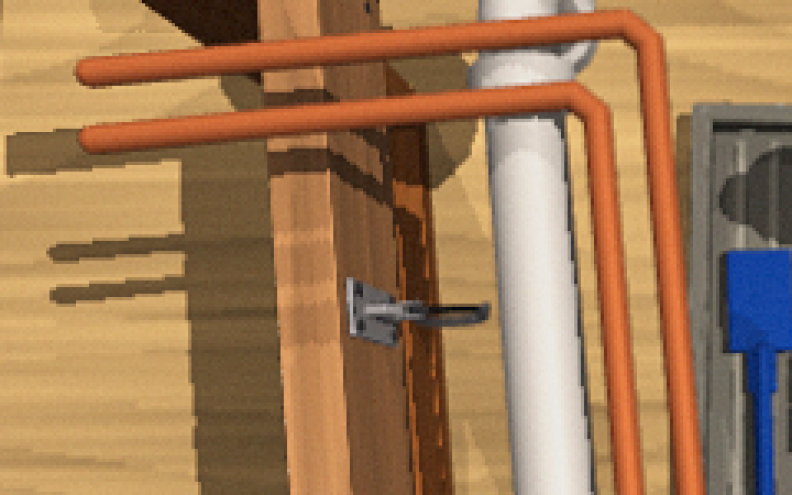

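View pics/a2.png

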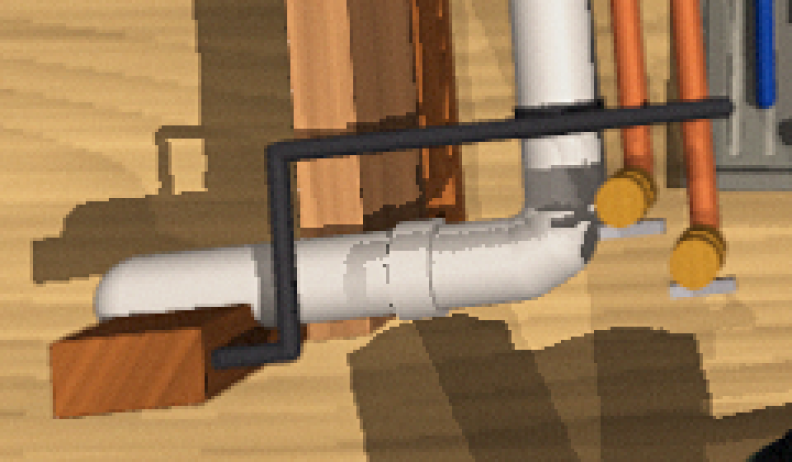

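View pics/a3.png

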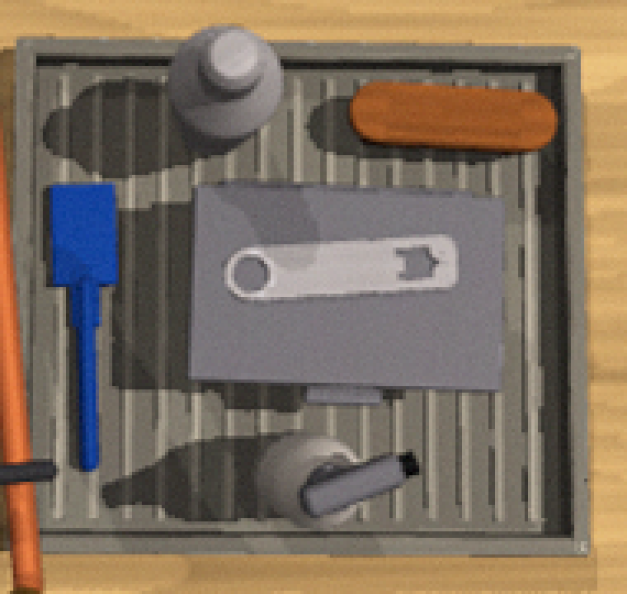

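View pics/b1.png

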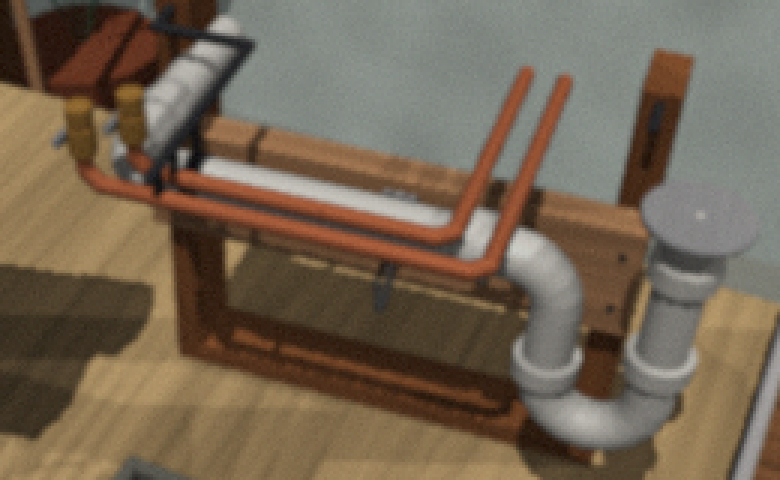

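View pics/b2.png

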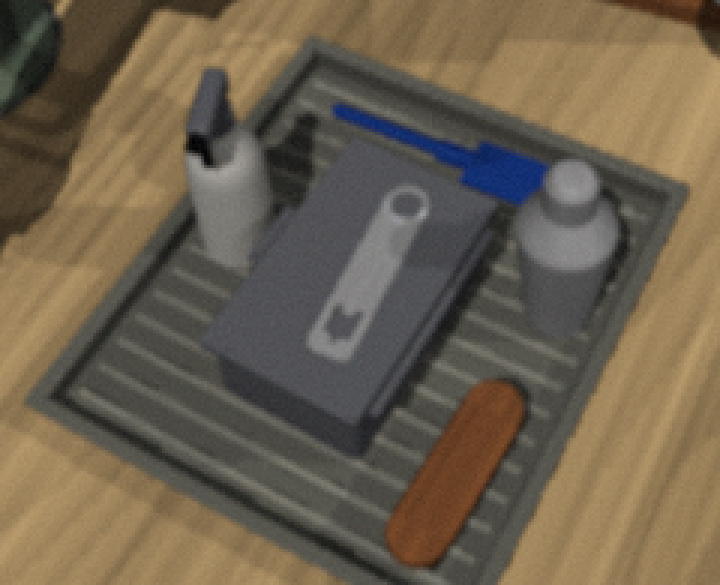

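```bash
cat > fit.py <<'E'
from h import *
from scipy.optimize import least_squares
A1=lambda X,Y:(60+X/3.3,90+Y/3.3)
B1=lambda X,Y:(240+X/3,60+Y/3)
def F(p,P):
    c,s=np.cos(p[2]),np.sin(p[2]);P=np.atleast_2d(P)
    return np.c_[p[0]+c*P[:,0]-s*P[:,1],p[1]+s*P[:,0]+c*P[:,1],P[:,2]]
lines=[('top',A1(651,100),195,.417),('top',A1(672,300),195,.417),('top',A1(690,480),195,.417),
('scene',B1(200,208),195,.417),('scene',B1(330,236),195,.417),('scene',B1(440,260),195,.417),
('top',A1(600,150),165,.417),('top',A1(628,440),165,.417),
('top',A1(331,150),0,.340),('top',A1(349,480),0,.340)]
def res(p):
    o=[]
    for n,px,u,z in lines:
        q=proj(n,F(p,[[-.1,-u/1e3,z],[.1,-u/1e3,z]]));d=q[1]-q[0];d/=np.linalg.norm(d)
        e=np.array(px)-q[0];o.append(e[0]*d[1]-e[1]*d[0])
    o+=list(proj('top',F(p,[[.135,-.195,.417]]))[0]-A1(646,22))
    o+=list(proj('scene',F(p,[[.135,-.195,.417]]))[0]-B1(497,270))
    return np.array(o)
if __name__=="__main__":
    s=least_squares(res,[.55,.36,0]);print(s.x,np.round(s.fun,1))
    p=s.x
    # hook tip from top + bowl bottom (scene)
    def rh(q):
        return np.r_[proj('top',F(p,[[q[0],-.066,q[1]+.050]]))[0]-A1(486,312),proj('scene',F(p,[[q[0],-.038,q[1]-.0035]]))[0]-B1(381,306)]
    h=least_squares(rh,[0,.25]);print(h.x,h.fun)
    print('tip',F(p,[[h.x[0],-.066,h.x[1]+.05]]))
    # tub: lid corners top
    A3=lambda X,Y:(265+X/3.3,110+Y/3.3)
    c=onz('top',[A3(193,186),A3(502,198),A3(500,388),A3(190,378)],.102);print('lid top',np.round(c,4))
    B2=lambda X,Y:(180+X/3,200+Y/3)
    c=onz('scene',[B2(367,142),B2(495,205),B2(355,415),B2(206,338)],.102);print('lid scene',np.round(c,4))
    z=.105
    print('blade top eye,tail',onz('top',[A3(249,272),A3(457,262)],z))
    print('blade scene',onz('scene',[B2(407,204),B2(328,351)],z))
    o=r.observe();M=R.from_quat(o['tcp_rot']).as_matrix();print(M)
E
python3 fit.py
```

```text
[0.55070408 0.33299004 0.09335721] [ 0.4  0.1  0.1 -0.1  0.6  1.  -0.5 -0.6 -1.7  0.7 -0.6 -2.2 -3.3  1.4]
[0.01272081 0.21926516] [-0.32966121 -0.81280569 -1.2674261   0.2404443 ]
tip [[0.56952212 0.2684633  0.26926516]]
lid top [[ 0.6311  0.0185  0.102 ]
 [ 0.6193 -0.2188  0.102 ]
 [ 0.4739 -0.2118  0.102 ]
 [ 0.4851  0.0233  0.102 ]]
lid scene [[ 0.5022  0.024   0.102 ]
 [ 0.6344  0.0122  0.102 ]
 [ 0.619  -0.213   0.102 ]
 [ 0.4793 -0.2079  0.102 ]]
blade top eye,tail [[ 0.56437105 -0.02259071  0.105     ]
 [ 0.56999999 -0.18144627  0.105     ]]
blade scene [[ 0.56637399 -0.02198125  0.105     ]
 [ 0.5742752  -0.17542989  0.105     ]]
[[-3.00853315e-04  9.36315227e-01  3.51160511e-01]
 [ 1.34313796e-03  3.51160588e-01 -9.36314283e-01]
 [-9.99999053e-01  1.89963754e-04 -1.36324835e-03]]
```

```bash
cat >> h.py <<'E'
PF=np.array([0.5507,0.3330,0.09336])
def toF(P):
    P=np.atleast_2d(P);c,s=np.cos(PF[2]),np.sin(PF[2]);d=P[:,:2]-PF[:2]
    return np.c_[c*d[:,0]+s*d[:,1],-(-s*d[:,0]+c*d[:,1]),P[:,2]]  # x,u,z
def toW(P):
    P=np.atleast_2d(P);c,s=np.cos(PF[2]),np.sin(PF[2])
    return np.c_[PF[0]+c*P[:,0]+s*P[:,1],PF[1]+s*P[:,0]-c*P[:,1],P[:,2]]
E
python3 - <<'E'
from h import *
for a,b in [((280.6,251.8),(291,124)),((144.8,265.5),(323.3,75)),((148.,326),(296,65))]:
    P=tri([('top',a),('scene',b)]);print(P,toF(P),proj('top',P)[0]-a,proj('scene',P)[0]-b)
E
```

```text
[0.43952187 0.11084318 0.4340472 ] [[-0.13140441  0.21082484  0.4340472 ]] [-0.9759681  -1.56559753] [-1.2710603   0.06670035]
[0.42068542 0.3216773  0.44596099] [[-0.13050394 -0.00084715  0.44596099]] [-0.45407985 -0.66674256] [-0.46971879  0.08589728]
[0.33659896 0.31319168 0.45950305] [[-2.15015275e-01 -2.37386781e-04  4.59503046e-01]] [-2.56590034 -4.42632032] [-2.899784    0.15205682]
```

Run:
```python
from h import *
A3=lambda X,Y:(265+X/3.3,110+Y/3.3)
print('spray base/trigger tip',onz('top',[A3(305,480)],.1),onz('top',[A3(330,495),A3(408,465)],.21))
print('shaker top',onz('top',[A3(232,55)],.2),onz('top',[A3(225,100)],.12))
```

```text
spray base/trigger tip [[ 0.40723733 -0.06196426  0.1       ]] [[ 0.40422716 -0.06277844  0.21      ]
 [ 0.42312811 -0.11560171  0.21      ]]
shaker top [[ 0.70572607 -0.00443308  0.2       ]] [[ 0.69322969 -0.00576661  0.12      ]]
```

Emit:
step_arm:
  increments:
    - [0.7, [4.7, 3.9, 1.2], 9]
    - [0.7, [4.7, 3.9, 1.2], 9]
    - [0.7, [4.7, 3.9, 1.2], 9]
    - [0.7, [4.7, 3.9, 1.2], 9]
    - [0.7, [4.7, 3.9, 1.2], 9]
    - [0.7, [4.7, 3.9, 1.2], 9]
    - [0.7, [4.7, 3.9, 1.2], 9]
    - [0.7, [4.5, 3.9, 1.2], 9]

```text
time_s: 1.15
tool_pos: [0.5684, -0.2014, 0.3414]
tcp_rot: [-0.018, 0.707, 0.018, 0.707]
contact_force: [0.7, -0.5, 0.3]
finger_gap: 0.0599
```

Emit:
step_arm:
  increments:
    - [0.7, [0, 4, 0], 0]
    - [0.7, [0, 4, -1], 0]
    - [0.7, [0, 4, -2], 0]
    - [0.7, [0, 0.9, -2], 0]
    - [0.7, [0, 0, 0], 0]
    - [0.7, [0, 0, 0], 0]
    - [0.7, [0, 0, 0], 0]
    - [0.7, [0, 0, 0], 0]

```text
time_s: 2.15
tool_pos: [0.5675, -0.0747, 0.2919]
tcp_rot: [-0.016, 0.707, 0.015, 0.707]
contact_force: [0.5, -0.2, 0.5]
finger_gap: 0.0598
```

Run:
```python
from h import *
o=r.observe();print(o['tool_pos'],np.round(o['joint_positions'],3))
for n in ["scene","top","wrist"]:
    cv2.imwrite(f"pics/{n}1.png",r.camera(n)[:,:,::-1])
```

```text
[ 0.56745514 -0.07473865  0.29191759] [-0.26   0.342 -0.049  1.178 -0.     1.267]
```

View pics/scene1.png

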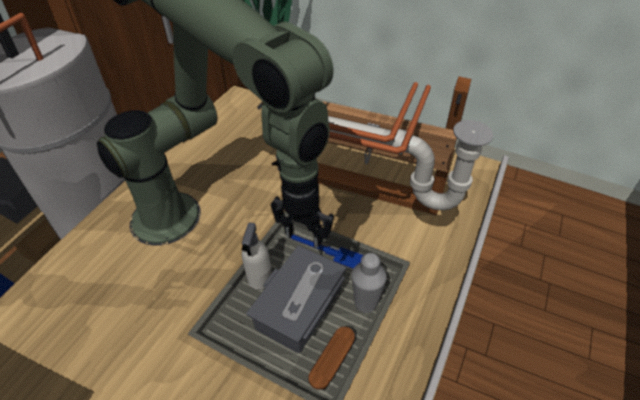

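View pics/top1.png

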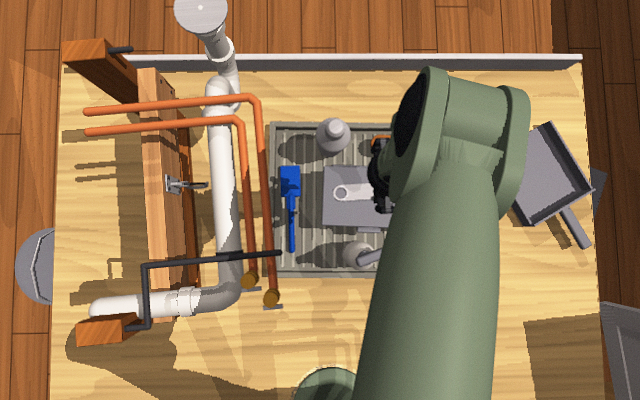

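View pics/wrist1.png

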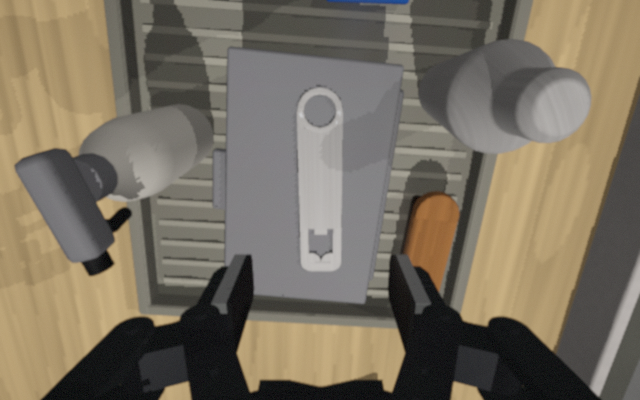

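Run:
```python
from h import *
im=cv2.imread('pics/scene1.png')
im=cv2.resize(im[20:270,170:430],None,fx=3,fy=3,interpolation=3)
for k,dz in enumerate(np.arange(0,.41,.05)):
    p=proj('scene',[[.5675,-.0747,.292+dz]])[0];q=(p-[170,20])*3
    cv2.circle(im,tuple(int(a) for a in q),3,(0,0,255),-1);cv2.putText(im,str(round(dz*1000)),(int(q[0])+5,int(q[1])),0,.45,(0,0,255))
cv2.imwrite('pics/ax.png',im)
im=cv2.imread('pics/top1.png');im=cv2.resize(im[60:260,340:540],None,fx=3.,fy=3.,interpolation=3)
for dz in [0,.1,.2,.3,.4]:
    p=proj('top',[[.5675,-.0747,.292+dz]])[0];q=(p-[340,60])*3
    cv2.circle(im,tuple(int(a) for a in q),3,(0,0,255),-1);cv2.putText(im,str(round(dz*1000)),(int(q[0])+5,int(q[1])),0,.45,(0,0,255))
cv2.imwrite('pics/ax2.png',im)
```

```text
(no output)
```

View pics/ax.png

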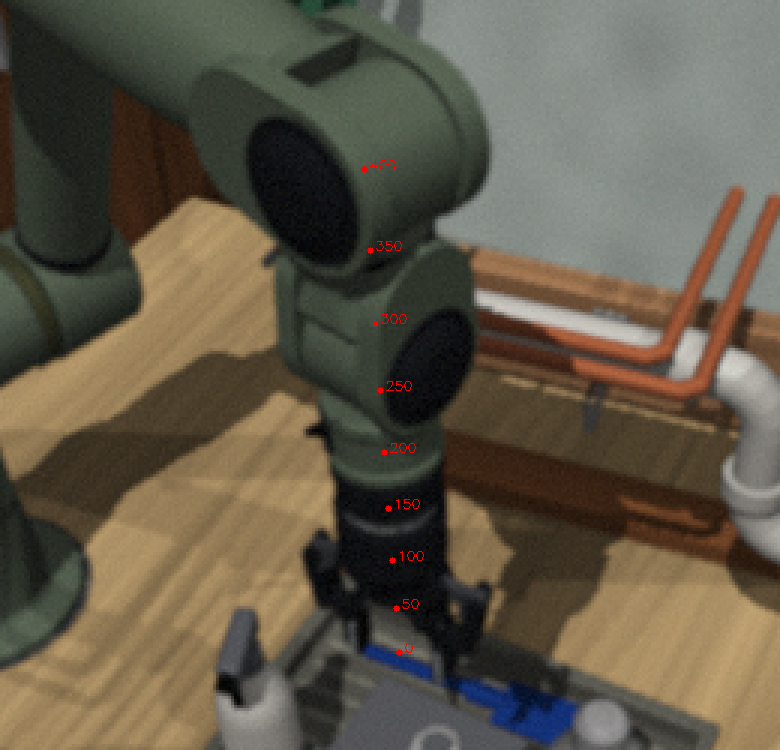

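View pics/ax2.png

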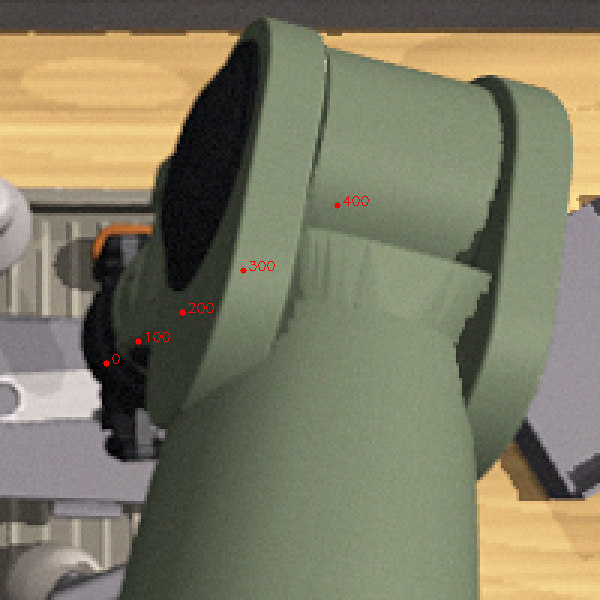

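Run:
```python
from h import *
for X,Y in [(305,550),(490,590),(315,545),(488,600),(348,645),(460,690),(340,520),(447,520),(335,470),(443,470)]:
    o,d=ray('scene',[(170+X/3,20+Y/3)]);d=d[0];t=(-.0747-o[1])/d[1];print(X,Y,np.round((o+t*d-[.5675,-.0747,.2919])*1e3))
im=cv2.imread('pics/wrist1.png');cv2.imwrite('pics/w1c.png',cv2.resize(im[240:,0:640],None,fx=1.25,fy=1.25))
```

```text
305 550 [-72.   0.  77.]
490 590 [ 73.   0. 106.]
315 545 [-63.   0.  86.]
488 600 [72.  0. 95.]
348 645 [-45.   0. -16.]
460 690 [ 50.   0. -17.]
340 520 [-39.   0. 122.]
447 520 [ 43.   0. 158.]
335 470 [-39.   0. 169.]
443 470 [ 41.   0. 202.]
```

Run:
```python
import cv2
im=cv2.imread('pics/scene1.png');cv2.imwrite('pics/sg.png',cv2.resize(im[165:260,250:350],None,fx=7,fy=6,interpolation=3))
```

```text
(no output)
```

View pics/sg.png

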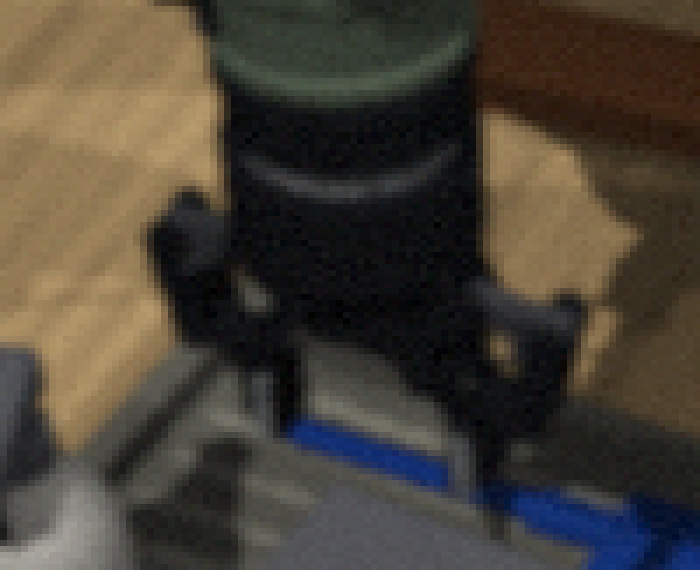

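Run:
```python
from h import *
o=r.observe()
print('blade',np.round(onz('wrist',[(320.3,110),(321,271.5),(301,150),(342.5,150)],.105,o),4))
print('lid',np.round(onz('wrist',[(229,47),(401.5,66),(365,304),(224,293)],.102,o),4))
im=cv2.imread('pics/wrist1.png');cv2.imwrite('pics/w1b.png',cv2.resize(im[30:310,210:420],None,fx=2.1*1.2,fy=2.1,interpolation=3))
e=onz('wrist',[(320.3,110)],.105,o)[0]
print(proj('top',e),proj('scene',e))
# inner copper turn check
print('inner copper corner',toF(onz('top',[(60+592/3.3,90+95/3.3)],.417)),'outer',toF(onz('top',[(60+646/3.3,90+22/3.3)],.417)))
```

```text
blade [[ 0.564  -0.0206  0.105 ]
 [ 0.5715 -0.1808  0.105 ]
 [ 0.5481 -0.0566  0.105 ]
 [ 0.5855 -0.055   0.105 ]]
lid [[ 0.4859  0.027   0.102 ]
 [ 0.631   0.0184  0.102 ]
 [ 0.62   -0.22    0.102 ]
 [ 0.4711 -0.2127  0.102 ]]
[[339.68210583 192.60076165]] [[315.07063165 267.27909364]]
inner copper corner [[0.09542683 0.16450813 0.417     ]] outer [[0.13101932 0.19573149 0.417     ]]
```

View pics/w1b.png

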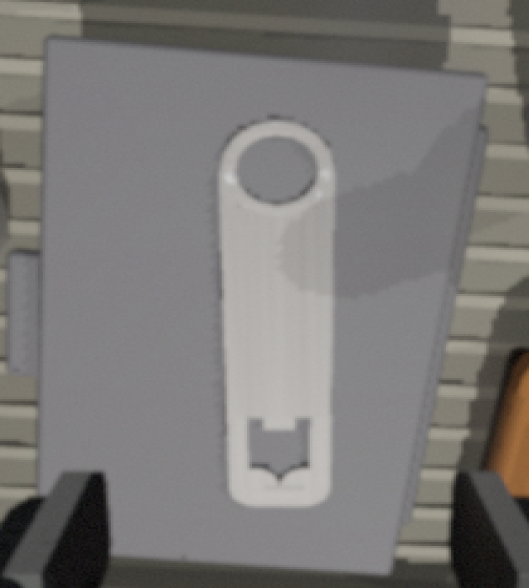

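Emit:
step_arm:
  increments:
    - [0.58, [-0.3, 3.5, -2], 0]
    - [0.58, [0, 2.0, -4], 0]
    - [0.58, [0, 0, -4], 0]
    - [0.58, [0, 0, -4], 0]
    - [0.58, [0, 0, -2], 0]
    - [0.58, [0, 0, 0], 0]
    - [0.58, [0, 0, 0], 0]
    - [0.58, [0, 0, 0], 0]

```text
time_s: 3.3
tool_pos: [0.5651, -0.0192, 0.1327]
tcp_rot: [-0.016, 0.706, 0.016, 0.708]
contact_force: [-0.3, -0.4, 0.6]
finger_gap: 0.0496
```

Run:
```python
from h import *
o=r.observe();print(o['tool_pos'],o['contact_force'],R.from_quat(o['tcp_rot']).as_matrix()[:,1])
for n in ["scene","wrist"]:
    cv2.imwrite(f"pics/{n}2.png",r.camera(n)[:,:,::-1])
im=cv2.imread('pics/scene2.png');cv2.imwrite('pics/s2c.png',cv2.resize(im[180:330,230:400],None,fx=4,fy=4,interpolation=3))
```

```text
[ 0.56514958 -0.01920671  0.13266761] [-0.3424042  -0.38873037  0.55720564] [-4.45315875e-02  9.99007828e-01 -5.44395440e-04]
```

View pics/s2c.png

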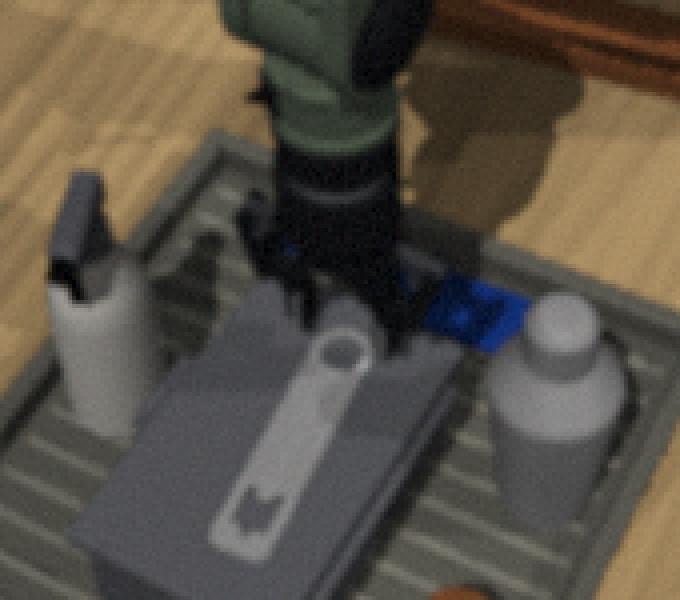

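View pics/wrist2.png

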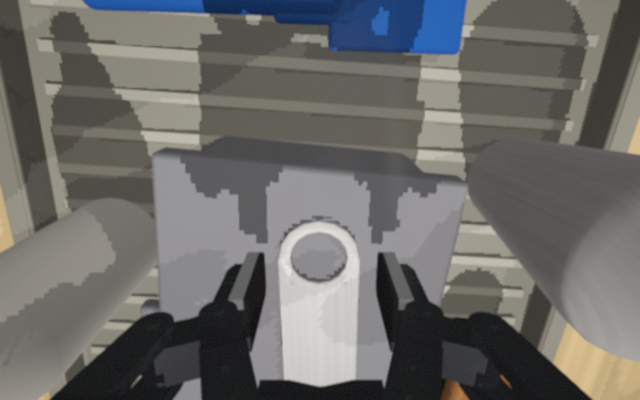

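Run:
```python
from h import *
o=r.observe()
print(onz('wrist',[(319,255),(281,300),(357,300)],.105,o))
```

```text
[[ 0.56329285 -0.0202635   0.105     ]
 [ 0.54464408 -0.04737976  0.105     ]
 [ 0.58417609 -0.04572448  0.105     ]]
```

Emit:
step_arm:
  increments:
    - [0.58, [0, 0, -0.6], 0]
    - [0.58, [0, 0, -0.5], 0]
    - [0.58, [0, 0, -0.2], 0]
    - [0.58, [0, 0, -0.2], 0]
    - [0.58, [0, 0, 0], 0]
    - [0.58, [0, 0, 0], 0]
    - [0.58, [0, 0, 0], 0]
    - [0.58, [0, 0, 0], 0]

```text
time_s: 4.4
tool_pos: [0.5642, -0.019, 0.1164]
tcp_rot: [-0.016, 0.707, 0.016, 0.707]
contact_force: [0.2, -0.4, -0.0]
finger_gap: 0.0492
```

Emit:
step_arm:
  increments:
    - [0.58, [0, 0, -0.2], 0]
    - [0.58, [0, 0, 0], 0]
    - [0.58, [0, 0, 0], 0]
    - [0.58, [0, 0, 0], 0]
    - [0.58, [0, 0, -0.1], 0]
    - [0.58, [0, 0, 0], 0]
    - [0.58, [0, 0, 0], 0]
    - [0.58, [0, 0, 0], 0]

```text
time_s: 5.4
tool_pos: [0.5642, -0.019, 0.1133]
tcp_rot: [-0.016, 0.707, 0.016, 0.707]
contact_force: [0.5, 0.1, -0.0]
finger_gap: 0.0495
```

Run:
```python
from h import *
o=r.observe();print(o['tool_pos'],o['contact_force'])
im=r.camera('wrist')[:,:,::-1];cv2.imwrite('pics/w3.png',cv2.resize(im[200:400,180:460],None,fx=2.8,fy=2.8,interpolation=3))
```

```text
[ 0.56417497 -0.01899242  0.1133035 ] [ 0.54650774  0.05320293 -0.04461862]
```

View pics/w3.png

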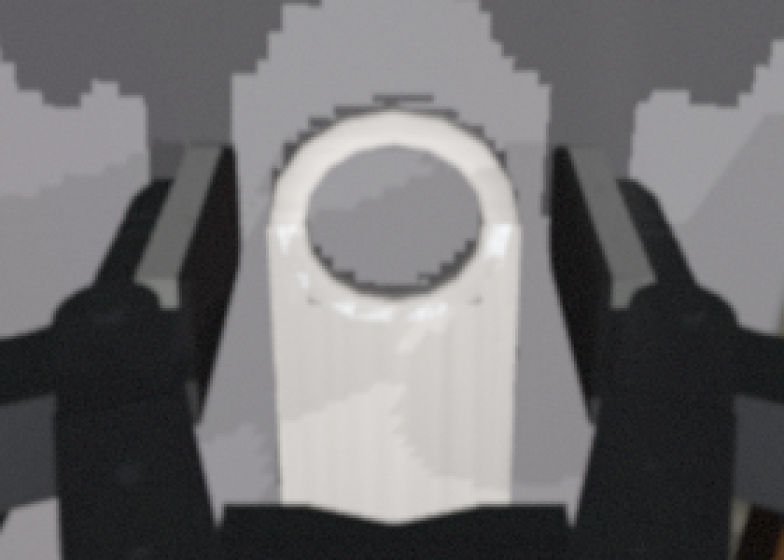

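Emit:
step_arm:
  increments:
    - [0.58, [0, 0, -0.1], 0]
    - [0.58, [0, 0, 0], 0]
    - [0.58, [0, 0, 0], 0]
    - [0.58, [0, 0, -0.1], 0]
    - [0.58, [0, 0, 0], 0]
    - [0.58, [0, 0, 0], 0]
    - [0.58, [0, 0, 0], 0]
    - [0.58, [0, 0, 0], 0]

```text
time_s: 6.45
tool_pos: [0.5643, -0.019, 0.113]
tcp_rot: [-0.016, 0.707, 0.016, 0.707]
contact_force: [-4.2, 0.3, 14.0]
finger_gap: 0.0493
```

Emit:
step_arm:
  increments:
    - [0.58, [0, 0, 0.35], 0]
    - [0.58, [0, 0, 0], 0]
    - [0.4, [0, 0, 0], 0]
    - [0.4, [0, 0, 0], 0]
    - [0.35, [0, 0, 0], 0]
    - [0.35, [0, 0, 0], 0]
    - [0.35, [0, 0, 0], 0]
    - [0.35, [0, 0, 0], 0]
  squeeze: 40

```text
time_s: 7.45
tool_pos: [0.5645, -0.019, 0.1151]
tcp_rot: [-0.016, 0.707, 0.016, 0.707]
contact_force: [-0.5, -0.1, 5.7]
finger_gap: 0.0373
```

Run:
```python
from h import *
o=r.observe();print(o['tool_pos'],o['contact_force'],o['finger_gap'])
im=r.camera('wrist')[:,:,::-1];cv2.imwrite('pics/w4.png',cv2.resize(im[200:400,180:460],None,fx=2.8,fy=2.8,interpolation=3))
```

```text
[ 0.56448697 -0.01904068  0.1151087 ] [-0.48041274 -0.09848445  5.70785223] 0.03730193752345498
```

View pics/w4.png

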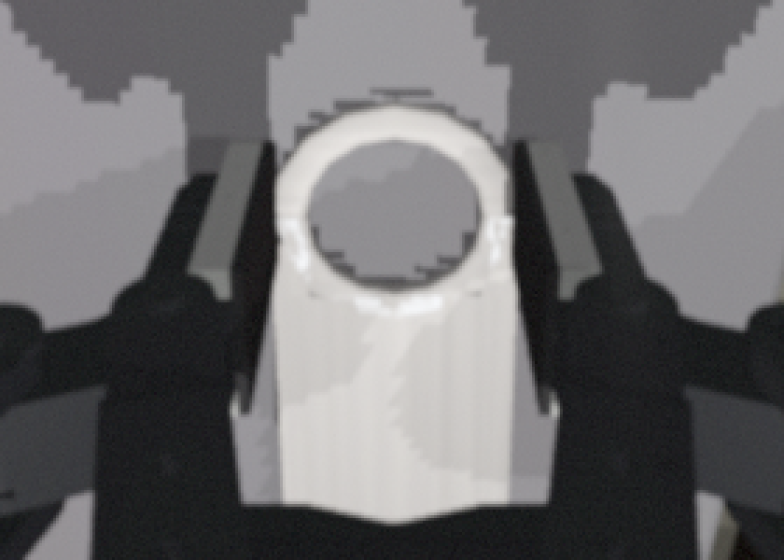

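Emit:
step_arm:
  increments:
    - [0.35, [0, 0, 0], 0]
    - [0.35, [0, 0, 0.05], 0]
    - [0.35, [0.03, -0.8, 0], 0]
    - [0.35, [0.04, -1, 0], 0]
    - [0.35, [0.05, -1, 0], 0]
    - [0.35, [0, 0, 0], 0]
    - [0.35, [0, 0, 0], 0]
    - [0.35, [0, 0, 0], 0]
  squeeze: 60

```text
time_s: 8.5
tool_pos: [0.5654, -0.0473, 0.1153]
tcp_rot: [-0.016, 0.707, 0.015, 0.707]
contact_force: [-0.0, -0.7, 4.6]
finger_gap: 0.0358
```

Run:
```python
from h import *
o=r.observe();print(o['tool_pos'],o['contact_force'],o['finger_gap'])
im=r.camera('wrist')[:,:,::-1];cv2.imwrite('pics/w5.png',cv2.resize(im[200:400,180:460],None,fx=2.8,fy=2.8,interpolation=3))
im=r.camera('scene')[:,:,::-1];cv2.imwrite('pics/s5.png',cv2.resize(im[180:330,230:400],None,fx=4,fy=4,interpolation=3))
```

```text
[ 0.56543291 -0.04725655  0.11534839] [-0.02431711 -0.70841287  4.62385751] 0.035769384171766394
```

View pics/w5.png

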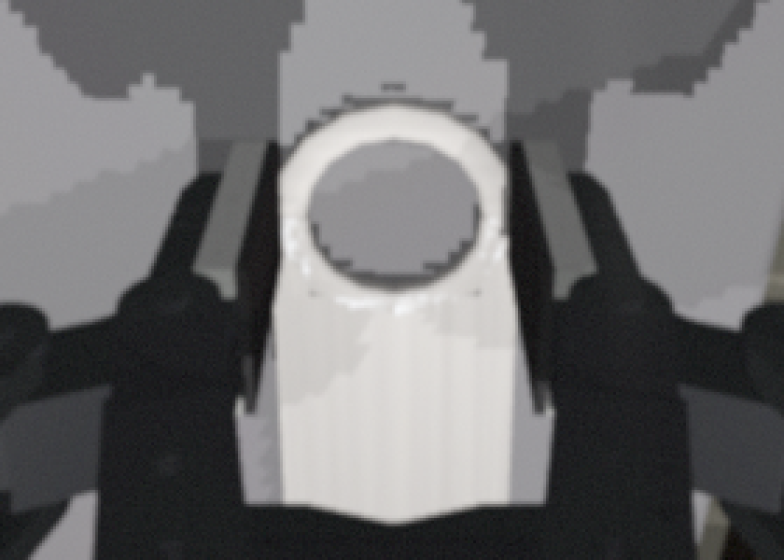

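View pics/s5.png

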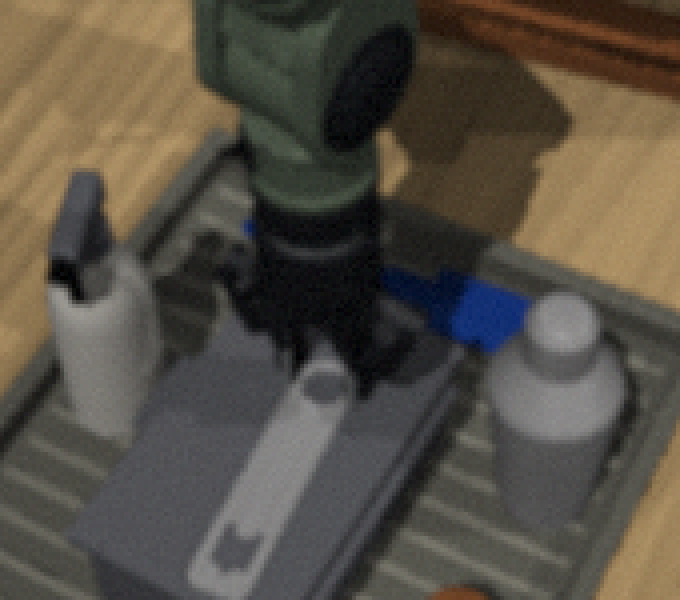

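Emit:
step_arm:
  increments:
    - [0.35, [0.05, -1, 0], 0]
    - [0.35, [0.05, -1, 0], 0]
    - [0.35, [0.05, -1, 0], 0]
    - [0.35, [0.05, -1, 0], 0]
    - [0.35, [0.05, -1, 0], 0]
    - [0.35, [0.05, -1, 0], 0]
    - [0.35, [0.02, -0.4, 0], 0]
    - [0.35, [0, 0, 0], 0]

```text
time_s: 9.6
tool_pos: [0.5686, -0.1107, 0.1153]
tcp_rot: [-0.015, 0.707, 0.016, 0.707]
contact_force: [-0.6, 0.0, 4.8]
finger_gap: 0.0357
```

Run:
```python
from h import *
o=r.observe();print(o['tool_pos'],o['contact_force'],o['finger_gap'])
im=r.camera('wrist')[:,:,::-1];cv2.imwrite('pics/w6.png',im)
im=r.camera('scene')[:,:,::-1];cv2.imwrite('pics/scene6.png',im);cv2.imwrite('pics/s6.png',cv2.resize(im[220:370,200:370],None,fx=4,fy=4,interpolation=3))
im=r.camera('top')[:,:,::-1];cv2.imwrite('pics/top6.png',im);cv2.imwrite('pics/t6.png',cv2.resize(im[110:290,265:455],None,fx=3.3,fy=3.3,interpolation=3))
```

```text
[ 0.5685927  -0.11069297  0.11533126] [-0.61743838  0.01069138  4.78885412] 0.03566029190894526
```

View pics/s6.png

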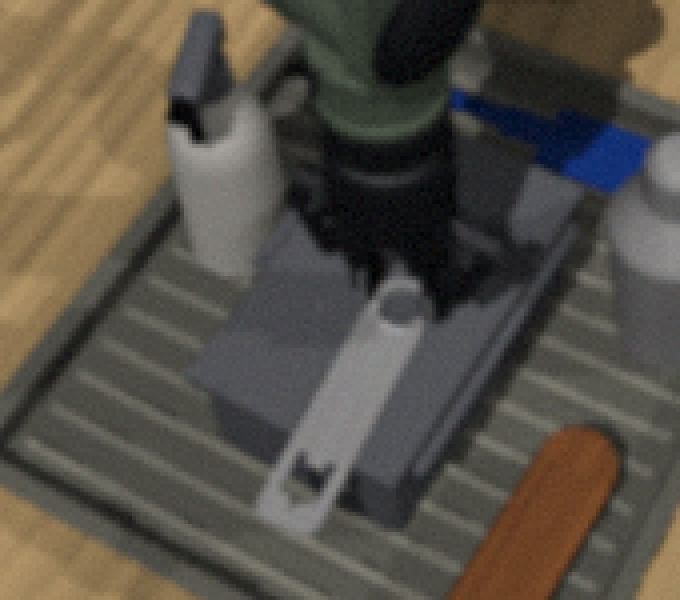

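View pics/w6.png

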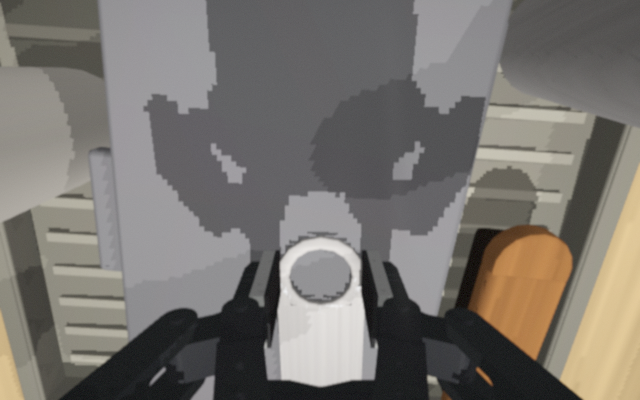

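Run:
```python
from h import *
print(onz('scene',[(200+292/4,220+526/4)],.105))
```

```text
[[ 0.58377754 -0.26814534  0.105     ]]
```

Emit:
step_arm:
  increments:
    - [0.3, [0, 0, 0], 0]
    - [0.3, [0, 0, 0], 0]
    - [0.3, [0, 0, 0.2], 0]
    - [0.3, [0, 0, 0.3], 0]
    - [0.3, [0, 0, 0.5], 0]
    - [0.3, [0, 0, 0], 0]
    - [0.3, [0, 0, 0], 0]
    - [0.3, [0, 0, 0], 0]
  squeeze: 90

```text
time_s: 10.75
tool_pos: [0.5684, -0.1109, 0.1251]
tcp_rot: [-0.016, 0.707, 0.016, 0.707]
contact_force: [0.3, 0.0, -0.7]
finger_gap: 0.0338
```

Run:
```python
from h import *
o=r.observe();print(o['tool_pos'],o['contact_force'],o['finger_gap'])
im=r.camera('wrist')[:,:,::-1];cv2.imwrite('pics/w7.png',cv2.resize(im[200:400,180:460],None,fx=2.8,fy=2.8,interpolation=3))
im=r.camera('scene')[:,:,::-1];cv2.imwrite('pics/scene7.png',im);cv2.imwrite('pics/s7.png',cv2.resize(im[220:370,200:370],None,fx=4,fy=4,interpolation=3))
```

```text
[ 0.56839817 -0.1109346   0.12512862] [ 0.29223528  0.04406102 -0.7382409 ] 0.033792199630578036
```

View pics/s7.png

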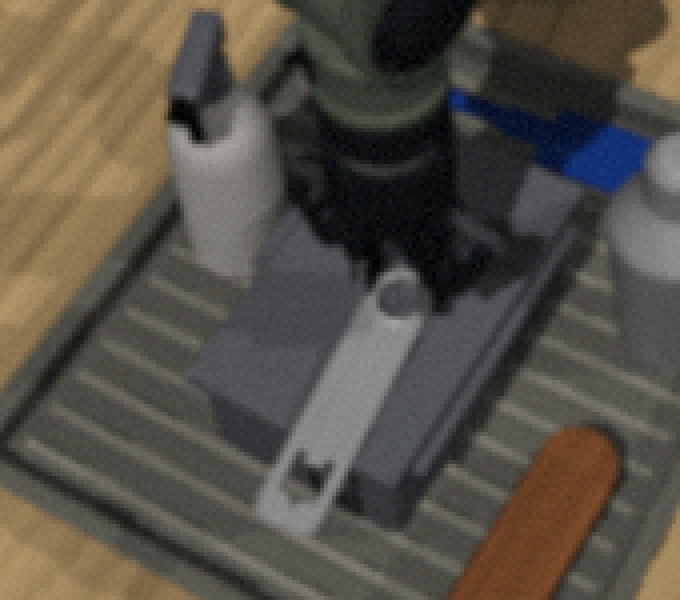

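View pics/w7.png

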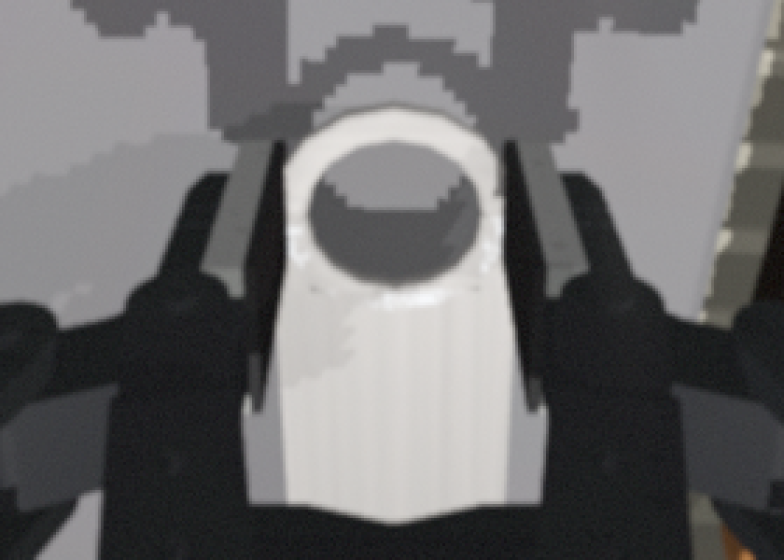

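Emit:
step_arm:
  increments:
    - [0.35, [0, 0, -0.5], 0]
    - [0.35, [0, 0, -0.5], 0]
    - [0.35, [0, 0, 0], 0]
    - [0.35, [-0.04, 1, 0], 0]
    - [0.35, [-0.05, 1.2, 0], 0]
    - [0.35, [-0.05, 1.2, 0], 0]
    - [0.35, [-0.05, 1.2, 0], 0]
    - [0.35, [-0.05, 1.2, 0], 0]
  squeeze: 60

```text
time_s: 11.85
tool_pos: [0.5664, -0.0521, 0.1156]
tcp_rot: [-0.016, 0.707, 0.016, 0.707]
contact_force: [0.8, -1.8, 5.3]
finger_gap: 0.0343
```

Emit:
step_arm:
  increments:
    - [0.35, [-0.06, 1.2, 0], 0]
    - [0.35, [-0.06, 1.2, 0], 0]
    - [0.35, [-0.06, 1.2, 0], 0]
    - [0.35, [-0.05, 1.2, 0], 0]
    - [0.35, [-0.05, 1.2, 0], 0]
    - [0.35, [-0.05, 1.2, 0], 0]
    - [0.35, [-0.05, 1.2, 0], 0]
    - [0.35, [0, 0, 0], 0]

```text
time_s: 12.85
tool_pos: [0.5623, 0.0334, 0.1156]
tcp_rot: [-0.016, 0.707, 0.017, 0.707]
contact_force: [-0.7, 2.5, 6.3]
finger_gap: 0.0344
```

Run:
```python
from h import *
o=r.observe();print(o['tool_pos'],o['contact_force'],o['finger_gap'])
im=r.camera('wrist')[:,:,::-1];cv2.imwrite('pics/w8.png',im)
im=r.camera('scene')[:,:,::-1];cv2.imwrite('pics/scene8.png',im);cv2.imwrite('pics/s8.png',cv2.resize(im[190:340,230:400],None,fx=4,fy=4,interpolation=3))
```

```text
[0.56228294 0.03337193 0.1156184 ] [-0.7089526   2.54133951  6.26868478] 0.03435743728819853
```

View pics/s8.png

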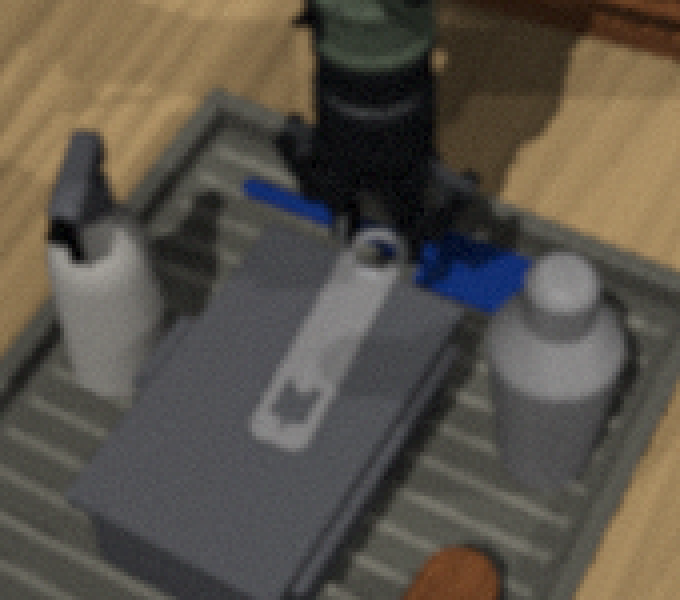

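View pics/w8.png

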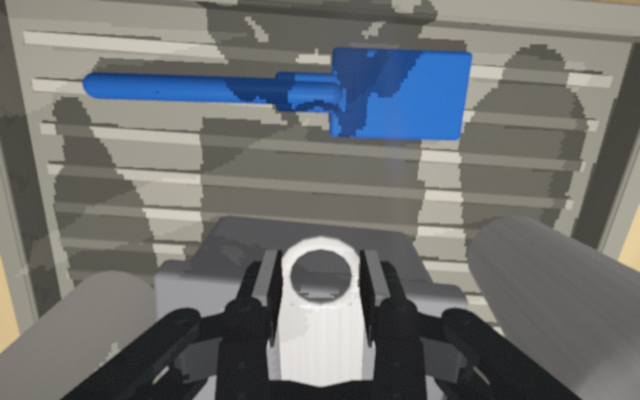

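Emit:
step_arm:
  increments:
    - [0.35, [-0.03, 0.6, 0], 0]
    - [0.35, [-0.03, 0.7, 0], 0]
    - [0.35, [0, 0, 0], 0]
    - [0.56, [0, 0, 0], 0]
    - [0.56, [0, 0, 0], 0]
    - [0.56, [0, 0, 0], 0]
    - [0.56, [0, 0, -0.5], 0]
    - [0.56, [0, 0, -0.5], 0]

```text
time_s: 13.95
tool_pos: [0.5616, 0.0439, 0.1048]
tcp_rot: [-0.016, 0.707, 0.016, 0.707]
contact_force: [0.3, 0.3, -0.2]
finger_gap: 0.0476
```

Emit:
step_arm:
  increments:
    - [0.56, [0, 0, 0], 0]
    - [0.4, [0, 0, 0], 0]
    - [0.35, [0, 0, 0], 0]
    - [0.35, [0, 0, 0], 0]
    - [0.35, [0, 0, 0], 0]
    - [0.35, [0, 0, 0], 0]
    - [0.35, [0, 0, 0], 0]
    - [0.35, [0, 0, 0], 0]
  squeeze: 70

```text
time_s: 14.95
tool_pos: [0.5618, 0.044, 0.1054]
tcp_rot: [-0.016, 0.707, 0.016, 0.707]
contact_force: [-0.4, -0.6, 3.9]
finger_gap: 0.0362
```

Run:
```python
from h import *
o=r.observe();print(o['tool_pos'],o['contact_force'],o['finger_gap'])
im=r.camera('wrist')[:,:,::-1];cv2.imwrite('pics/w9.png',cv2.resize(im[200:400,180:460],None,fx=2.8,fy=2.8,interpolation=3))
im=r.camera('scene')[:,:,::-1];cv2.imwrite('pics/scene9.png',im);cv2.imwrite('pics/s9.png',cv2.resize(im[190:340,230:400],None,fx=4,fy=4,interpolation=3))
```

```text
[0.56181006 0.04401621 0.10536929] [-0.35415798 -0.55361622  3.9026526 ] 0.036220646881748635
```

View pics/s9.png

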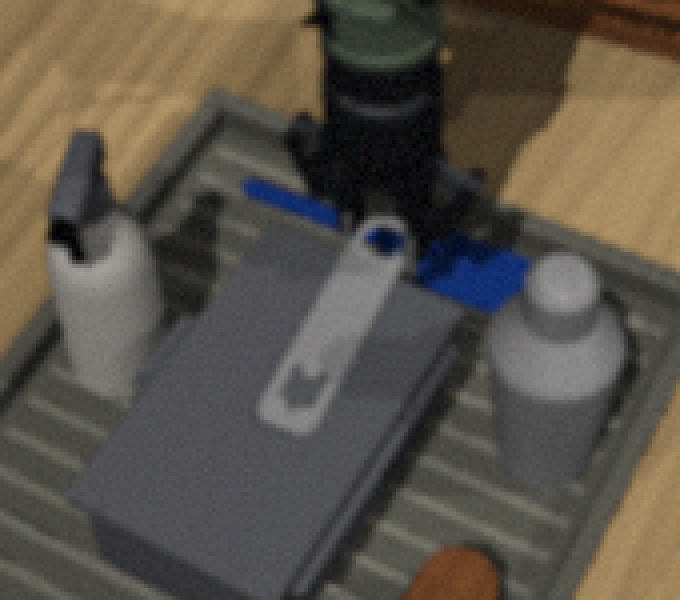

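View pics/w9.png

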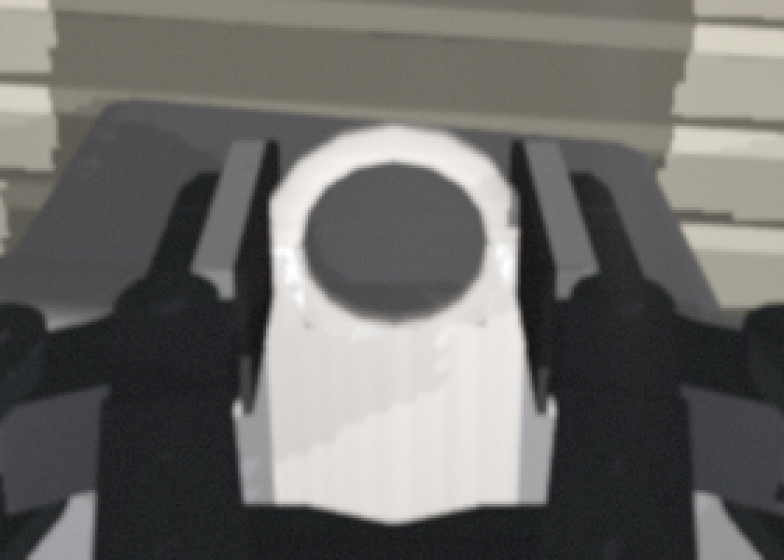

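Emit:
step_arm:
  increments:
    - [0.3, [0, 0, 0], 0]
    - [0.3, [0, 0, 0.3], 0]
    - [0.3, [0, 0, 0.5], 0]
    - [0.3, [0, 0, 0.7], 0]
    - [0.3, [0, 0, 1.5], 0]
    - [0.3, [0, 0, 0], 0]
    - [0.3, [0, 0, 0], 0]
    - [0.3, [0, 0, 0], 0]
  squeeze: 100

```text
time_s: 16.05
tool_pos: [0.5614, 0.044, 0.135]
tcp_rot: [-0.016, 0.707, 0.016, 0.707]
contact_force: [-0.4, 0.2, -1.5]
finger_gap: 0.0354
```

Run:
```python
from h import *
o=r.observe();print(o['tool_pos'],o['contact_force'],o['finger_gap'],o['ft_torque'])
im=r.camera('wrist')[:,:,::-1];cv2.imwrite('pics/wrist10.png',im);cv2.imwrite('pics/w10.png',cv2.resize(im[200:400,180:460],None,fx=2.8,fy=2.8,interpolation=3))
im=r.camera('scene')[:,:,::-1];cv2.imwrite('pics/scene10.png',im);cv2.imwrite('pics/s10.png',cv2.resize(im[190:340,230:400],None,fx=4,fy=4,interpolation=3))
```

```text
[0.56144499 0.0440188  0.13497669] [-0.38829635  0.1617532  -1.52660743] 0.03544227747874131 [ 0.07875346 -0.01641329  0.00304464]
```

View pics/s10.png

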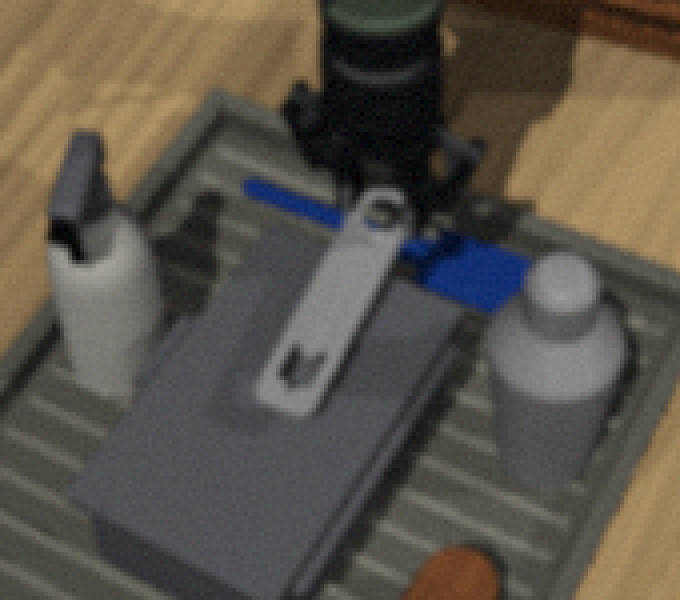

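View pics/w10.png

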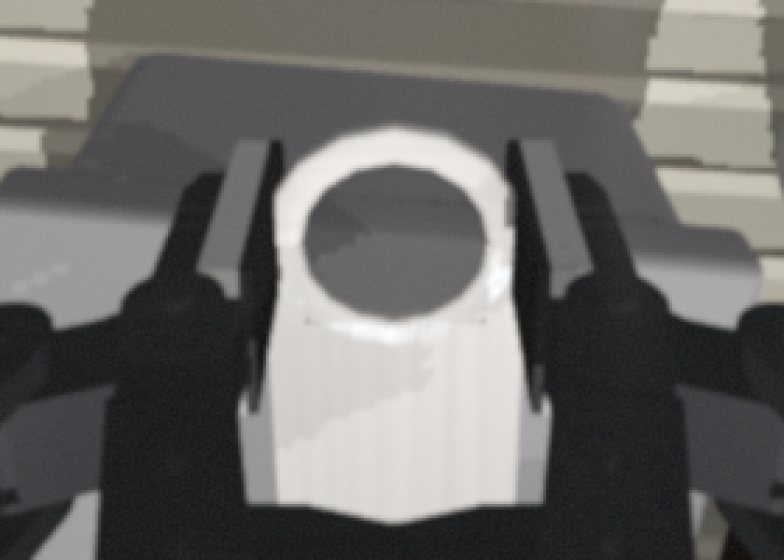

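```bash
cat >> h.py <<'E'
def tri2(l): # (cam,px,obs)
    A=np.zeros((3,3));b=np.zeros(3)
    for n,p,o in l:
        c,d=ray(n,[p],o);M=np.eye(3)-np.outer(d[0],d[0]);A+=M;b+=M@c
    return np.linalg.solve(A,b)
E
python3 - <<'E'
from h import *
o=r.observe()
e=tri2([('wrist',(180+396/2.8,200+240/2.8),o),('scene',(230+383/4,190+213/4),None)]);print('eye',e,e-o['tool_pos'])
c,d=ray('scene',[(230+288/4,190+411/4)])
from scipy.optimize import brentq
f=lambda t:np.linalg.norm(c+t*d[0]-e)-.158
ts=np.linspace(.5,1.5,2000);v=[f(t) for t in ts]
for i in range(len(ts)-1):
    if v[i]*v[i+1]<0: print('tail',c+ts[i]*d[0])
i=int(np.argmin(v));print(v[i],c+ts[i]*d[0])
E
```

```text
eye [0.56237413 0.04251672 0.1329628 ] [ 0.00093347 -0.00150242 -0.00193047]
tail [ 0.57730089 -0.11478723  0.12784427]
tail [ 0.53807431 -0.05391381  0.01029104]
-0.01587383142577342 [ 0.5576876  -0.08435052  0.06906766]
```

Run:
```python
from h import *
print(toW([[-.082,.042,.48],[0.0127,.057,.3]]), toF([[.5614,.004,.48]]))
```

```text
[[0.47297253 0.2835385  0.48      ]
 [0.56865849 0.27743218 0.3       ]] [[-0.02001744  0.32856475  0.48      ]]
```

Emit:
step_arm:
  increments:
    - [0.3, [0, -1, 3], 0]
    - [0.3, [0, -1, 4.5], 0]
    - [0.3, [0, -1, 4.5], 5]
    - [0.3, [0, -1, 4.5], 8]
    - [0.3, [0, 0, 4.5], 10]
    - [0.3, [0, 0, 4.5], 10]
    - [0.3, [0, 0, 4.5], 10]
    - [0.3, [0, 0, 4.5], 10]

```text
time_s: 17.15
tool_pos: [0.5614, 0.004, 0.4815]
tcp_rot: [-0.331, 0.625, 0.331, 0.625]
contact_force: [0.3, -0.5, -0.6]
finger_gap: 0.0356
```

Emit:
step_arm:
  increments:
    - [0.3, [-1, 2, 0], 5]
    - [0.3, [-1.1, 3.5, 0], 5]
    - [0.3, [-1.1, 4, 0], 5]
    - [0.3, [-1.1, 4, 0], 5]
    - [0.3, [-1.1, 4, 0], 5]
    - [0.3, [-1.2, 4, 0], 5]
    - [0.3, [-1.1, 4, 0], 5]
    - [0.3, [-1.1, 2.4, 0], 4.7]

```text
time_s: 18.15
tool_pos: [0.473, 0.2847, 0.4797]
tcp_rot: [-0.523, 0.476, 0.524, 0.475]
contact_force: [-0.4, -0.1, -0.9]
finger_gap: 0.0351
```

Run:
```python
from h import *
o=r.observe();print(o['tool_pos'],o['contact_force'],o['finger_gap'],np.round(o['joint_positions'],2))
M=R.from_quat(o['tcp_rot']).as_matrix();print(M[:,1],np.degrees(np.arctan2(M[1,1],M[0,1])),toF(o['tool_pos']))
for n in ['wrist','scene','top']:
    cv2.imwrite(f'pics/{n}11.png',r.camera(n)[:,:,::-1])
```

```text
[0.4730454  0.28468133 0.47967986] [-0.35488516 -0.08017873 -0.94166657] 0.03511758534368642 [0.41 0.31 0.37 1.63 0.   0.31]
[-9.95388298e-01 -9.59228776e-02  9.67915417e-04] -174.49555801945118 [[-0.0818209   0.04086895  0.47967986]]
```

View pics/wrist11.png

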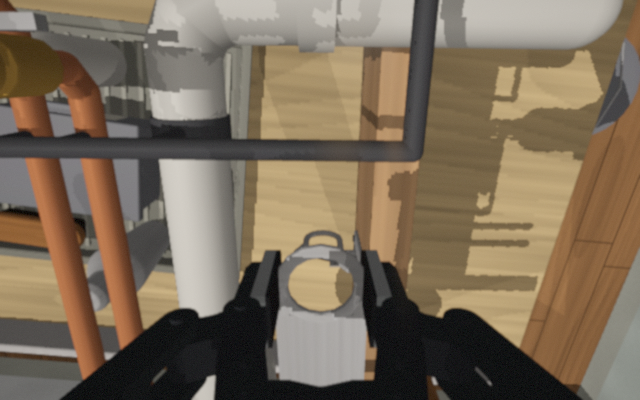

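View pics/scene11.png

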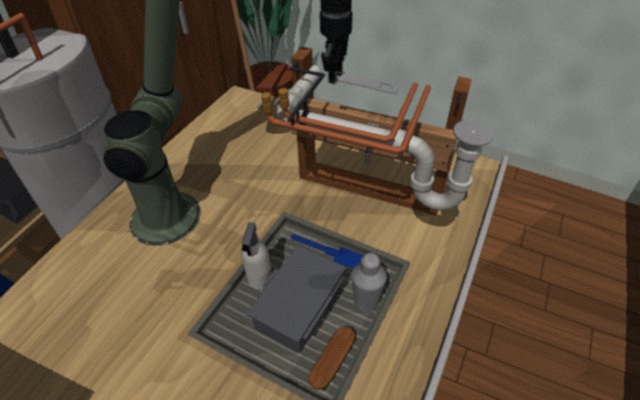

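View pics/top11.png

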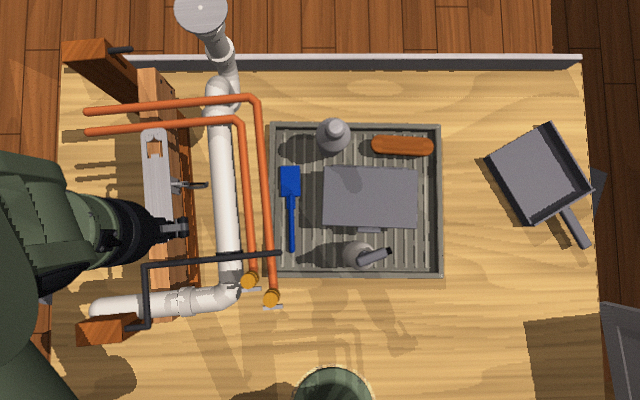

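Run:
```python
from h import *
o=r.observe()
im=cv2.imread('pics/wrist11.png')
def L(a,b,col):
    P=toW(np.linspace(a,b,40));q=proj('wrist',P,o)
    for t in q:
        if 0<=t[0]<640 and 0<=t[1]<400: cv2.circle(im,(int(t[0]),int(t[1])),1,col,-1)
for a in np.radians([140,160,180,200,220]): # candidates on waste cyl
    L([-.15,.122+.0215*np.cos(a),.385+.0215*np.sin(a)],[.1,.122+.0215*np.cos(a),.385+.0215*np.sin(a)],(0,0,255))
for u in (.1875,.2025): L([-.19,u,.417],[.13,u,.417],(255,0,0))
L([-.24,0,.34],[.24,0,.34],(0,255,0));L([-.24,0,.22],[.24,0,.22],(0,255,255));L([-.24,-.035,.34],[.24,-.035,.34],(255,255,0))
cv2.imwrite('pics/ov.png',im)
```

```text
(no output)
```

View pics/ov.png

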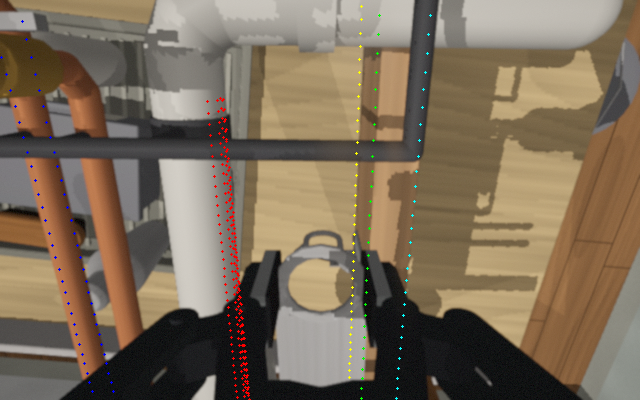

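Emit:
step_arm:
  increments:
    - [0.3, [0, 0, -1.5], 0]
    - [0.3, [0, 0, -1.6], 0]
    - [0.3, [0, 0, -1.6], 0]
    - [0.3, [0, 0, -1.6], 0]
    - [0.3, [0, 0, -1.6], 0]
    - [0.3, [0, 0, -1.6], 0]
    - [0.3, [0, 0, -1.5], 0]
    - [0.3, [0, 0, -1.3], 0]

```text
time_s: 19.3
tool_pos: [0.4739, 0.2824, 0.3564]
tcp_rot: [-0.522, 0.477, 0.522, 0.477]
contact_force: [0.3, -0.5, -2.2]
finger_gap: 0.0349
```

Run:
```python
from h import *
o=r.observe();print(o['tool_pos'],o['contact_force'],o['finger_gap'])
for n in ['wrist','scene']:
    cv2.imwrite(f'pics/{n}12.png',r.camera(n)[:,:,::-1])
im=cv2.imread('pics/scene12.png');cv2.imwrite('pics/s12.png',cv2.resize(im[20:220,250:460],None,fx=3.6,fy=2.9,interpolation=3))
```

```text
[0.4738952  0.28238767 0.35637111] [ 0.2759189  -0.4609588  -2.18863355] 0.03492519517426749
```

View pics/wrist12.png

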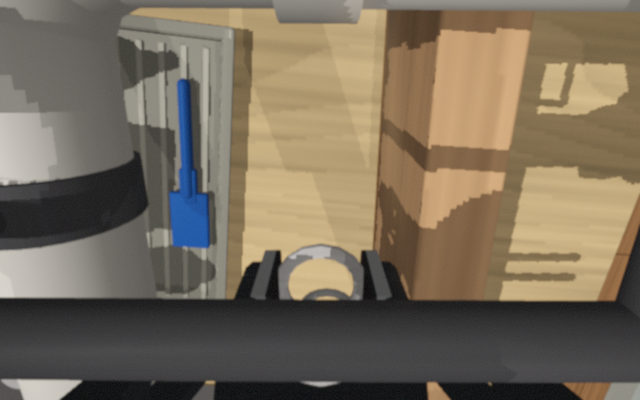

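View pics/s12.png

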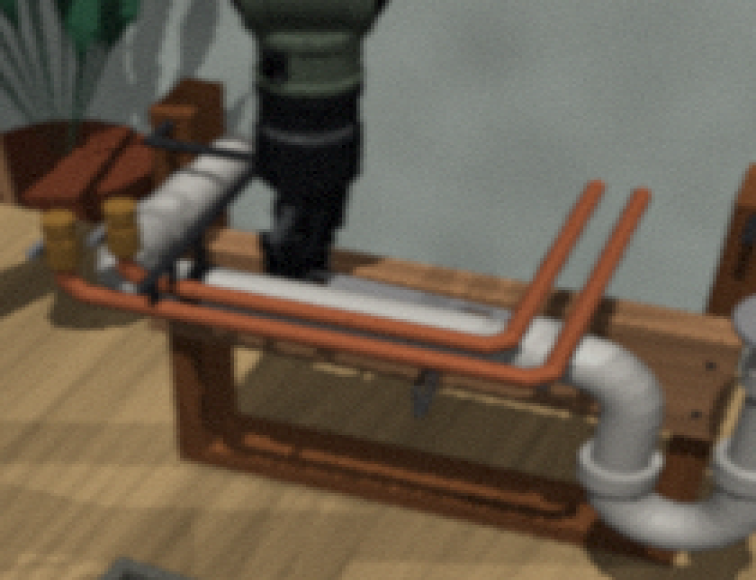

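Emit:
step_arm:
  increments:
    - [0.3, [0, 0, -0.3], 0]
    - [0.3, [0, 0, 0], -10]
    - [0.3, [0, 0, 0], -10]
    - [0.3, [0, 0, 0], -10]
    - [0.3, [0, 0, 0], -10]
    - [0.3, [0, 0, 0], -10]
    - [0.3, [0, 0, 0], -10]
    - [0.3, [0, 0, 0], -10]

```text
time_s: 20.4
tool_pos: [0.4741, 0.2833, 0.355]
tcp_rot: [-0.153, 0.69, 0.153, 0.691]
contact_force: [0.7, -0.0, -1.1]
finger_gap: 0.0355
```

Emit:
step_arm:
  increments:
    - [0.3, [0, 0, 0], -10]
    - [0.3, [0, 0, 0], -10]
    - [0.3, [1, 0, 0], 0]
    - [0.3, [1, 0, 0], 0]
    - [0.3, [1, 0, 0], 0]
    - [0.3, [1, 0, 0], 0]
    - [0.3, [0, 0, 0], 0]
    - [0.3, [0, 0, 0], 0]

```text
time_s: 21.4
tool_pos: [0.5136, 0.283, 0.3541]
tcp_rot: [-0.032, 0.707, 0.032, 0.706]
contact_force: [0.1, -0.7, -1.8]
finger_gap: 0.0352
```

Run:
```python
from h import *
o=r.observe();print(o['tool_pos'],o['contact_force'],o['finger_gap'],toF(o['tool_pos']))
M=R.from_quat(o['tcp_rot']).as_matrix();print(np.degrees(np.arctan2(M[1,1],M[0,1])),np.round(o['joint_positions'],2))
for n in ['wrist','scene','top']:
    cv2.imwrite(f'pics/{n}13.png',r.camera(n)[:,:,::-1])
im=cv2.imread('pics/scene13.png');cv2.imwrite('pics/s13.png',cv2.resize(im[20:220,250:460],None,fx=3.6,fy=2.9,interpolation=3))
```

```text
[0.51363633 0.28297541 0.35410456] [ 0.08175869 -0.74711512 -1.76818228] 0.035163979205847434 [[-0.04156578  0.0463515   0.35410456]]
95.26449823694371 [0.38 0.35 0.12 1.34 0.   1.86]
```

View pics/wrist13.png

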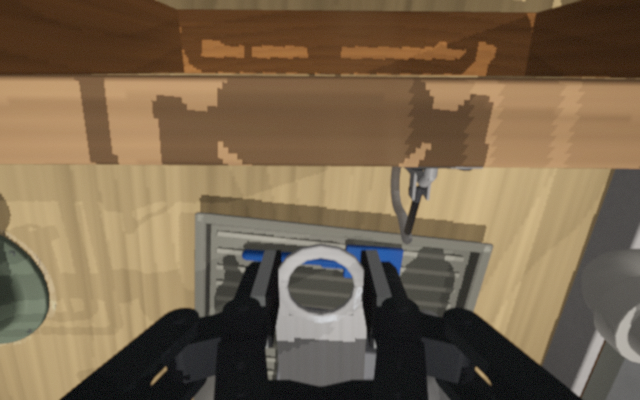

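View pics/s13.png

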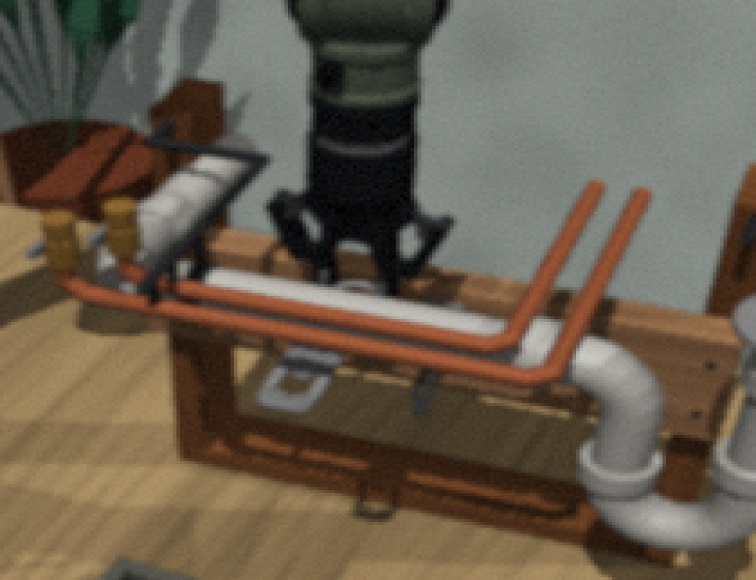

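View pics/top13.png

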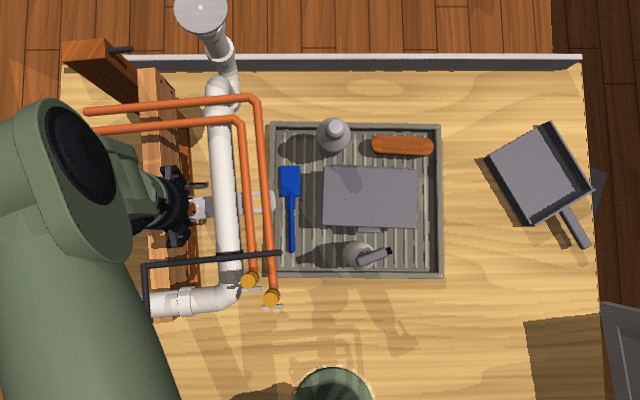

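Run:
```python
from h import *
o=r.observe()
im=cv2.imread('pics/wrist13.png')
cv2.imwrite('pics/w13z.png',cv2.resize(im[140:330,260:480],None,fx=3.6,fy=3.1579,interpolation=3))
for nm,P in [('tip',[.0127,.066,.269]),('seat',[.0127,.038,.219]),('hinge',[.0127,.0265,.285]),('shank',[.0127,.019,.25])]:
    q=proj('wrist',toW([P]),o)[0];print(nm,q,(q-[260,140])*[3.6,3.158])
e=onz('wrist',[(320.5,285)],.352,o);print('eye',e,toF(e),e-o['tool_pos'])
```

```text
tip [403.37508841 237.65366346] [516.15031827 308.39026922]
seat [391.78883063 176.59025129] [474.43979027 115.55201359]
hinge [414.2605442  188.81370102] [555.33795912 154.15366781]
shank [402.25371095 162.23460569] [512.11335943  70.21688476]
eye [[0.51272377 0.28104528 0.352     ]] [[-0.04265429  0.04818815  0.352     ]] [[-0.00071819 -0.00201919 -0.00241099]]
```

View pics/w13z.png

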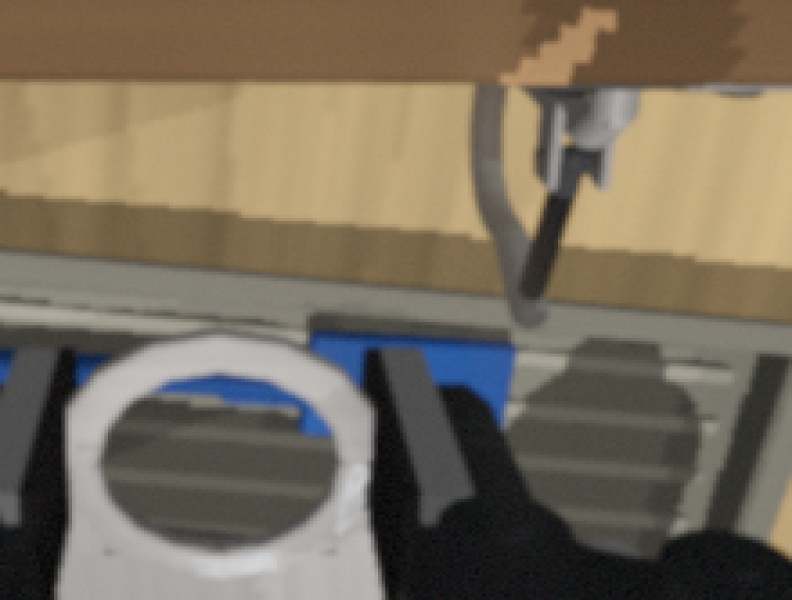

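Run:
```python
from h import *
o=r.observe()
t=onz('wrist',[(260+530/3.6,140+311/3.158)],.269,o)[0];h=onz('wrist',[(260+577/3.6,140+160/3.158)],.286,o)[0]
print('tip',t,toF(t),'hinge',toF(h))
e=np.array([0.51272,.28105,.352])
# desired eye: 7mm toward timber from tip
d=toW([[0,0,0],[0,-.0075,0]]);g=t+(d[1]-d[0]);print('move',g-e, 'final tool',o['tool_pos']+(g-e),toF(o['tool_pos']+(g-e)))
```

```text
tip [0.57216178 0.2681015  0.269     ] [[0.01531819 0.06661663 0.269     ]] hinge [[0.01605707 0.02732646 0.286     ]]
move [ 0.05874259 -0.00548116 -0.083     ] final tool [0.57218456 0.27758332 0.27141099] [[0.0162248  0.05717823 0.27141099]]
```

Emit:
step_arm:
  increments:
    - [0.3, [1, -0.1, 0], 0]
    - [0.3, [1, -0.1, 0], 0]
    - [0.3, [1, -0.1, 0], 0]
    - [0.3, [1, -0.1, 0], 0]
    - [0.3, [1, -0.1, 0], 0]
    - [0.3, [0.85, 0, 0], 0]
    - [0.3, [0, 0, 0], 0]
    - [0.3, [0, 0, 0], 0]

```text
time_s: 22.55
tool_pos: [0.5721, 0.278, 0.3542]
tcp_rot: [-0.032, 0.706, 0.032, 0.706]
contact_force: [-0.3, -0.6, -1.0]
finger_gap: 0.0356
```

Run:
```python
from h import *
o=r.observe();print(o['tool_pos'],o['contact_force'],o['finger_gap'],toF(o['tool_pos']))
im=r.camera('wrist')[:,:,::-1];cv2.imwrite('pics/wrist14.png',im)
cv2.imwrite('pics/w14z.png',cv2.resize(im[140:330,220:440],None,fx=3.6,fy=3.1579,interpolation=3))
im=r.camera('scene')[:,:,::-1];cv2.imwrite('pics/s14.png',cv2.resize(im[20:220,250:460],None,fx=3.6,fy=2.9,interpolation=3))
```

```text
[0.57208414 0.27804978 0.35422603] [-0.26620551 -0.58026931 -0.98397787] 0.03555233723177474 [[0.01616831 0.05670444 0.35422603]]
```

View pics/w14z.png

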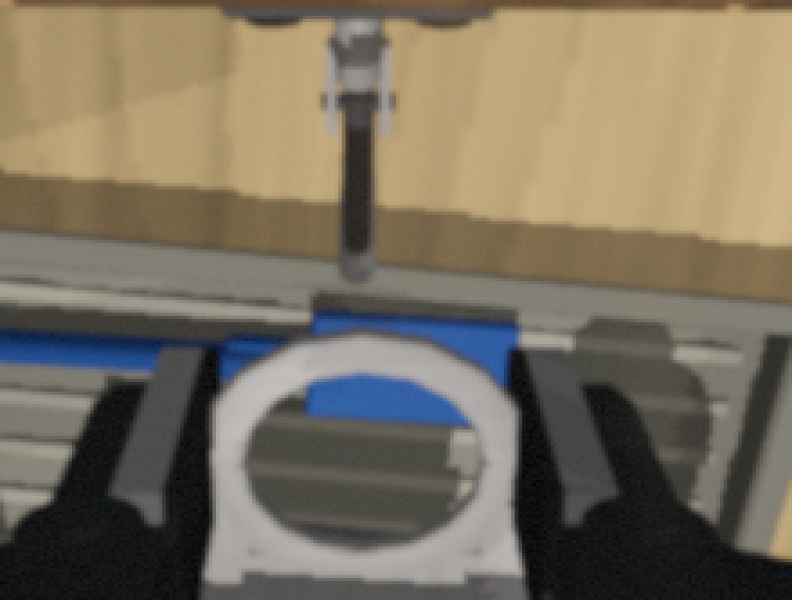

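View pics/s14.png

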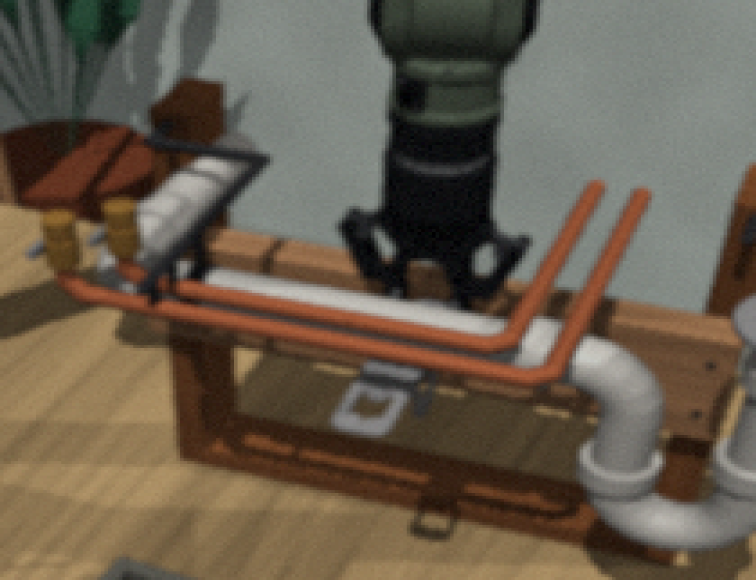

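Run:
```python
from h import *
o=r.observe()
t=onz('wrist',[(220+357/3.6,140+265/3.158)],.269,o)[0];print('tip',t,toF(t))
e=onz('wrist',[(220+363/3.6,140+457/3.158)],.352,o)[0];print('eye',e,toF(e),e-t)
def onu(px,u):
    c,d=ray('scene',[px]);a,b=toF(c),toF(c+d[0]);k=(u-a[0,1])/(b[0,1]-a[0,1]);return a+k*(b-a)
S=lambda X,Y:(250+X/3.6,20+Y/2.9)
for p in [(530,240),(526,250),(343,225),(385,130),(497,160)]: print(p,onu(S(*p),.057))
# copper inner turn at u=.057: axis points in scene: line (595,185)-(517,340)
for p in [(595,188),(560,255),(530,312)]:
    c=onz('scene',[S(*p)],.417);print('cu',toF(c))
```

```text
tip [0.57106386 0.26836076 0.269     ] [[0.01424923 0.06625616 0.269     ]]
eye [0.5713312  0.27624831 0.352     ] [[0.01525071 0.05842787 0.352     ]] [0.00026733 0.00788756 0.083     ]
(530, 240) [[0.08494748 0.057      0.44670521]]
(526, 250) [[0.08326846 0.057      0.43628481]]
(343, 225) [[-0.04770703  0.057       0.43055751]]
(385, 130) [[-0.02094035  0.057       0.52789614]]
(497, 160) [[0.05566473 0.057      0.51628741]]
cu [[ 0.10157315 -0.08762608  0.417     ]]
cu [[0.10220062 0.02771622 0.417     ]]
cu [[0.10258869 0.11412063 0.417     ]]
```

Emit:
step_arm:
  increments:
    - [0.3, [-0.1, -0.05, -0.6], 0]
    - [0.3, [0, 0, -0.7], 0]
    - [0.3, [0, 0, -0.7], 0]
    - [0.3, [0, 0, -0.7], 0]
    - [0.3, [0, 0, -0.7], 0]
    - [0.3, [0, 0, -0.7], 0]
    - [0.3, [0, 0, -0.7], 0]
    - [0.3, [0, 0, 0], 0]

```text
time_s: 23.65
tool_pos: [0.5709, 0.2774, 0.3055]
tcp_rot: [-0.033, 0.707, 0.032, 0.706]
contact_force: [-0.4, -0.0, -1.4]
finger_gap: 0.0349
```

Run:
```python
from h import *
o=r.observe();print(o['tool_pos'],o['contact_force'],o['finger_gap'],toF(o['tool_pos']))
im=r.camera('wrist')[:,:,::-1];cv2.imwrite('pics/wrist15.png',im)
cv2.imwrite('pics/w15z.png',cv2.resize(im[140:330,220:440],None,fx=3.6,fy=3.1579,interpolation=3))
im=r.camera('scene')[:,:,::-1];cv2.imwrite('pics/s15.png',cv2.resize(im[20:220,250:460],None,fx=3.6,fy=2.9,interpolation=3))
```

```text
[0.57091387 0.27737693 0.30547473] [-0.35913755 -0.02893516 -1.44558365] 0.03493092045028189 [[0.01494041 0.05726527 0.30547473]]
```

View pics/w15z.png

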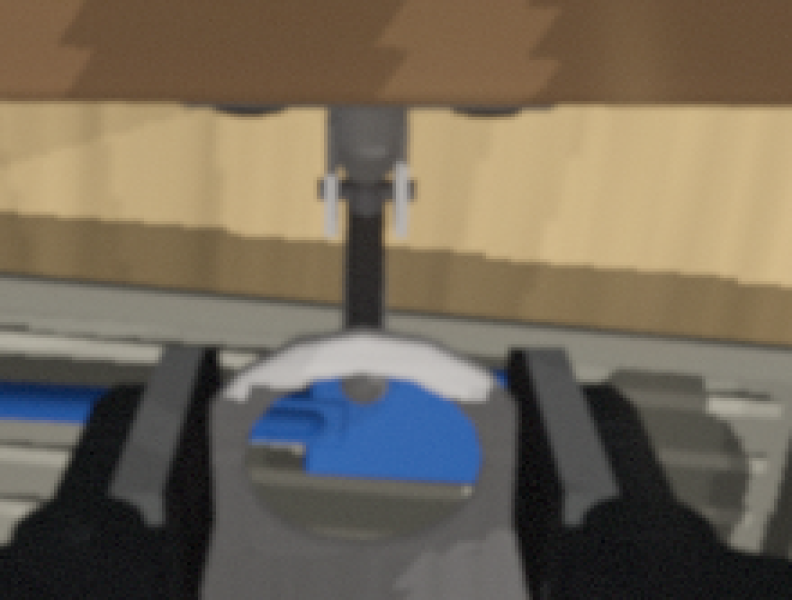

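View pics/s15.png

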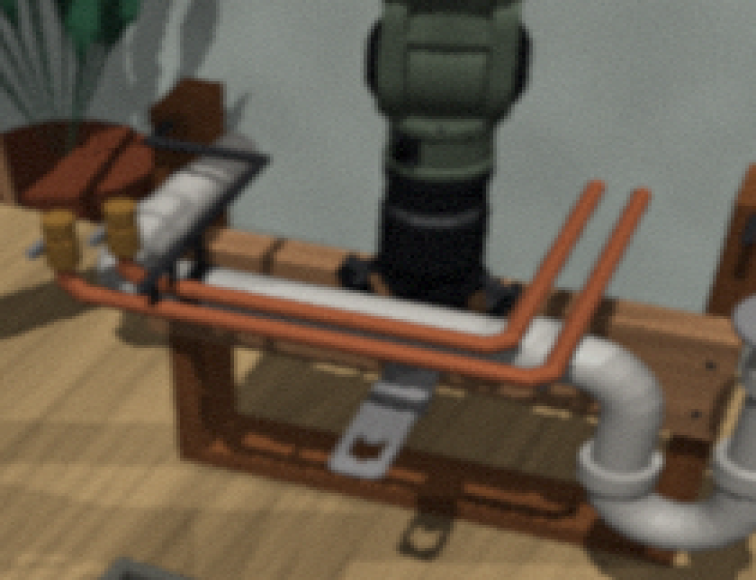

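Emit:
step_arm:
  increments:
    - [0.3, [0, 0, -0.5], 0]
    - [0.3, [0, 0, -0.5], 0]
    - [0.3, [0, 0, -0.5], 0]
    - [0.3, [0, 0, -0.5], 0]
    - [0.3, [0, 0, -0.4], 0]
    - [0.3, [0, 0, -0.4], 0]
    - [0.3, [0, 0, -0.4], 0]
    - [0.3, [0, 0, 0], 0]

```text
time_s: 24.75
tool_pos: [0.5714, 0.2766, 0.2739]
tcp_rot: [-0.033, 0.706, 0.032, 0.706]
contact_force: [0.7, -4.4, -0.6]
finger_gap: 0.0353
```

Run:
```python
from h import *
o=r.observe();print(o['tool_pos'],o['contact_force'],o['ft_torque'],o['finger_gap'],toF(o['tool_pos']))
im=r.camera('wrist')[:,:,::-1];cv2.imwrite('pics/wrist16.png',im)
cv2.imwrite('pics/w16z.png',cv2.resize(im[140:330,220:440],None,fx=3.6,fy=3.1579,interpolation=3))
im=r.camera('scene')[:,:,::-1];cv2.imwrite('pics/s16.png',cv2.resize(im[20:220,250:460],None,fx=3.6,fy=2.9,interpolation=3))
```

```text
[0.57135289 0.27664027 0.27385094] [ 0.70454092 -4.36733251 -0.57221115] [-0.72255144 -0.19240564 -0.04496974] 0.03532392351814927 [[0.01530884 0.05803965 0.27385094]]
```

View pics/w16z.png

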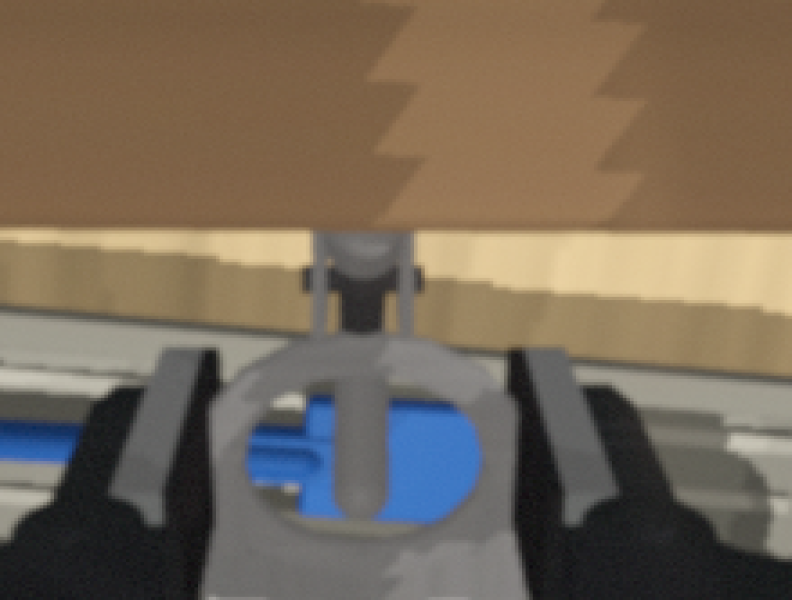

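View pics/s16.png

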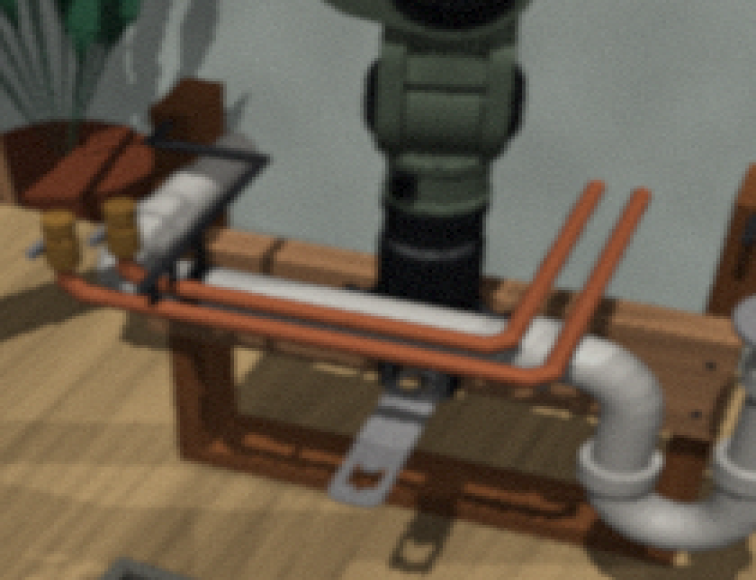

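Emit:
step_arm:
  increments:
    - [0.3, [0, 0, -0.3], 0]
    - [0.3, [0, 0, -0.3], 0]
    - [0.3, [0, 0, -0.3], 0]
    - [0.3, [0, 0, -0.3], 0]
    - [0.3, [0, 0, 0], 0]
    - [0.3, [0, 0, 0], 0]
    - [0.3, [0, 0, 0], 0]
    - [0.3, [0, 0, 0], 0]

```text
time_s: 25.85
tool_pos: [0.571, 0.2774, 0.2621]
tcp_rot: [-0.033, 0.707, 0.032, 0.706]
contact_force: [0.1, -3.5, -1.6]
finger_gap: 0.0354
```

Run:
```python
from h import *
o=r.observe();print(o['tool_pos'],o['contact_force'],o['ft_torque'],o['finger_gap'],toF(o['tool_pos']))
im=r.camera('wrist')[:,:,::-1]
cv2.imwrite('pics/w17z.png',cv2.resize(im[140:330,220:440],None,fx=3.6,fy=3.1579,interpolation=3))
```

```text
[0.57102907 0.27736985 0.26208594] [ 0.13621634 -3.5119497  -1.60412092] [-0.65466642 -0.02465669  0.02531711] 0.03542471361719819 [[0.01505445 0.05728306 0.26208594]]
```

View pics/w17z.png

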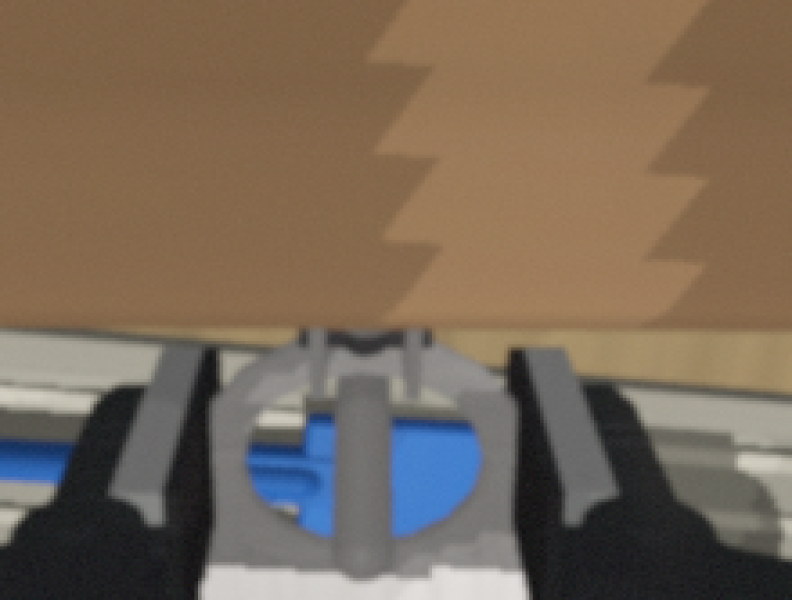

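Emit:
step_arm:
  increments:
    - [0.3, [0, 0, -0.3], 0]
    - [0.3, [0, 0, -0.3], 0]
    - [0.3, [0, 0, -0.3], 0]
    - [0.3, [0, 0, -0.3], 0]
    - [0.3, [0, 0, 0], 0]
    - [0.3, [0, 0, 0], 0]
    - [0.3, [0, 0, 0], 0]
    - [0.3, [0, 0, 0], 0]

```text
time_s: 26.9
tool_pos: [0.5712, 0.2777, 0.2504]
tcp_rot: [-0.032, 0.706, 0.033, 0.706]
contact_force: [0.1, -0.0, -0.7]
finger_gap: 0.0354
```

Run:
```python
from h import *
o=r.observe();print(o['tool_pos'],o['contact_force'],o['ft_torque'],o['finger_gap'],toF(o['tool_pos']))
im=r.camera('wrist')[:,:,::-1]
cv2.imwrite('pics/w18z.png',cv2.resize(im[140:330,220:440],None,fx=3.6,fy=3.1579,interpolation=3))
im=r.camera('scene')[:,:,::-1];cv2.imwrite('pics/s18.png',cv2.resize(im[100:220,290:440],None,fx=5,fy=5,interpolation=3))
```

```text
[0.5712457  0.27771693 0.25036603] [ 0.12777693 -0.02890656 -0.74454731] [0.06868951 0.02676265 0.01191121] 0.035430802809016476 [[0.01530249 0.05695768 0.25036603]]
```

View pics/w18z.png

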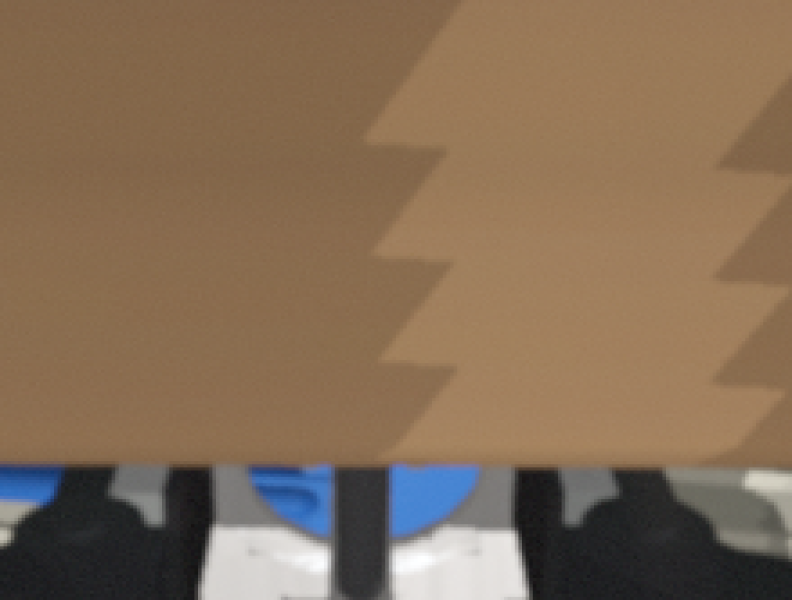

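View pics/s18.png

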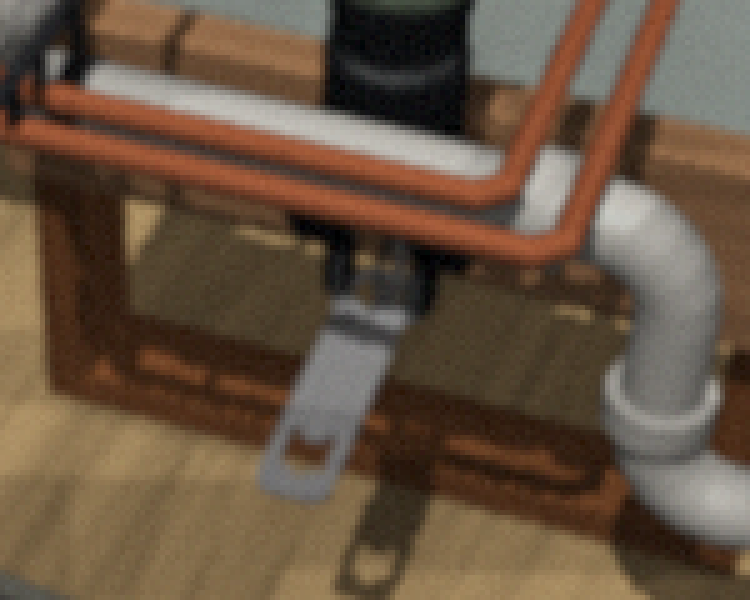

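Emit:
step_arm:
  increments:
    - [0.3, [0, 0, -0.3], 0]
    - [0.3, [0, 0, -0.3], 0]
    - [0.3, [0, 0, -0.2], 0]
    - [0.3, [0, 0, 0], 0]
    - [0.3, [0, 0, 0], 0]
    - [0.3, [0, 0, 0], 0]
    - [0.3, [0, 0, 0], 0]
    - [0.3, [0, 0, 0], 0]
  squeeze: 20

```text
time_s: 28.0
tool_pos: [0.5713, 0.2775, 0.2423]
tcp_rot: [-0.032, 0.706, 0.032, 0.706]
contact_force: [-0.4, -1.0, -2.0]
finger_gap: 0.0353
```

Run:
```python
from h import *
o=r.observe();print(o['tool_pos'],o['contact_force'],o['ft_torque'],o['finger_gap'],toF(o['tool_pos']))
im=r.camera('scene')[:,:,::-1];cv2.imwrite('pics/s19.png',cv2.resize(im[100:220,290:440],None,fx=5,fy=5,interpolation=3))
```

```text
[0.57127068 0.27752466 0.24234   ] [-0.40842336 -0.98123662 -2.02126982] [ 0.17066823 -0.02605754 -0.00543107] 0.03531749542050901 [[0.01530944 0.05715144 0.24234   ]]
```

View pics/s19.png

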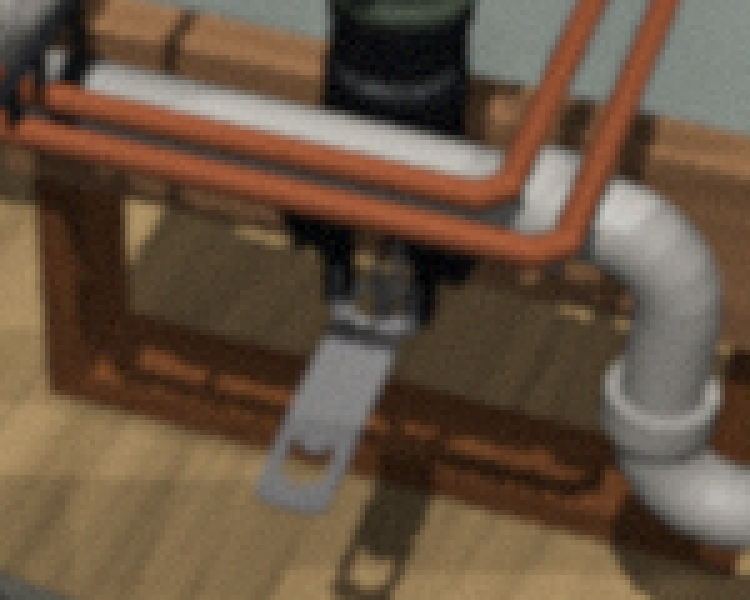

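Emit:
step_arm:
  increments:
    - [0.42, [0, 0, 0], 0]
    - [0.43, [0, 0, 0], 0]
    - [0.44, [0, 0, 0], 0]
    - [0.45, [0, 0, 0], 0]
    - [0.46, [0, 0, 0], 0]
    - [0.47, [0, 0, 0], 0]
    - [0.48, [0, 0, 0], 0]
    - [0.49, [0, 0, 0], 0]

```text
time_s: 29.05
tool_pos: [0.5714, 0.2775, 0.2425]
tcp_rot: [-0.032, 0.706, 0.032, 0.707]
contact_force: [-0.0, 0.2, 0.4]
finger_gap: 0.0419
```

Run:
```python
from h import *
o=r.observe();print(o['tool_pos'],o['contact_force'],o['ft_torque'],o['finger_gap'],toF(o['tool_pos']))
im=r.camera('scene')[:,:,::-1];cv2.imwrite('pics/s20.png',cv2.resize(im[100:220,290:440],None,fx=5,fy=5,interpolation=3))
```

```text
[0.57139385 0.27751388 0.2425345 ] [-0.04425249  0.24241843  0.43494348] [-0.06153594  0.03520138 -0.00130508] 0.041881530973069465 [[0.01543107 0.05717366 0.2425345 ]]
```

View pics/s20.png

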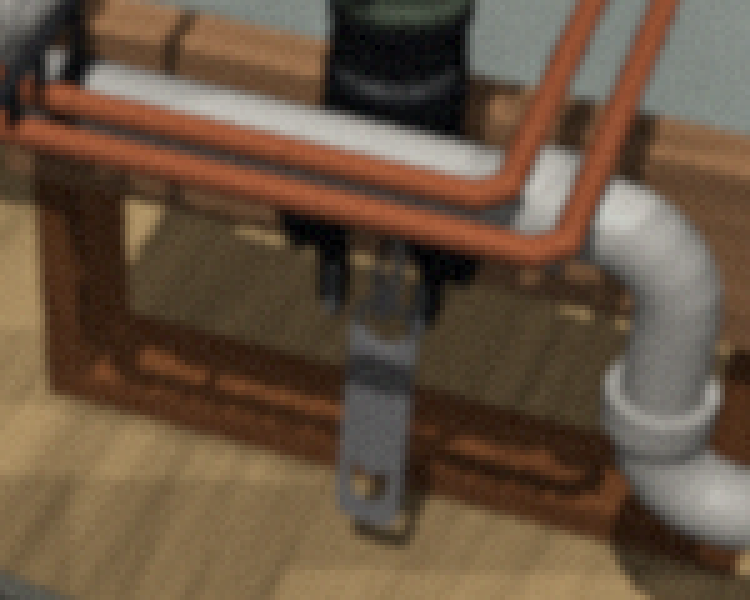

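Emit:
step_arm:
  increments:
    - [0.5, [0, 0, 0.5], 0]
    - [0.5, [0, 0, 1.5], 0]
    - [0.5, [0, 0, 2], 0]
    - [0.5, [0, 0, 2], 0]
    - [0.5, [0, 0, 2], 0]
    - [0.5, [0, 0, 2], 0]
    - [0.5, [0, 0, 2], 0]
    - [0.5, [0, 0, 2], 0]

```text
time_s: 30.1
tool_pos: [0.5713, 0.2775, 0.3844]
tcp_rot: [-0.032, 0.706, 0.033, 0.707]
contact_force: [-0.3, 0.2, 0.5]
finger_gap: 0.0427
```

Emit:
step_arm:
  increments:
    - [0.5, [0, 0, 2], 0]
    - [0.5, [0, 0, 2], 0]
    - [0.5, [0, 0, 2], 0]
    - [0.5, [0, 0, 2], 0]
    - [0.5, [0, 0, 2], 0]
    - [0.5, [0, 0, 2], 0]
    - [0.5, [0, 0, 2], 0]
    - [0.5, [0, 0, 0], 0]

```text
time_s: 31.1
tool_pos: [0.5715, 0.2776, 0.5245]
tcp_rot: [-0.032, 0.705, 0.033, 0.708]
contact_force: [0.1, 0.7, -0.2]
finger_gap: 0.043
```

Run:
```python
from h import *
o=r.observe();print(o['time_s'],o['tool_pos'],o['contact_force'],o['finger_gap'])
im=r.camera('scene')[:,:,::-1];cv2.imwrite('pics/scene21.png',im);cv2.imwrite('pics/s21.png',cv2.resize(im[100:220,290:440],None,fx=5,fy=5,interpolation=3))
im=r.camera('wrist')[:,:,::-1];cv2.imwrite('pics/wrist21.png',im)
```

```text
31.1 [0.57151554 0.27759029 0.5245077 ] [ 0.13671758  0.66120437 -0.23193969] 0.04300820345763924
```

View pics/s21.png

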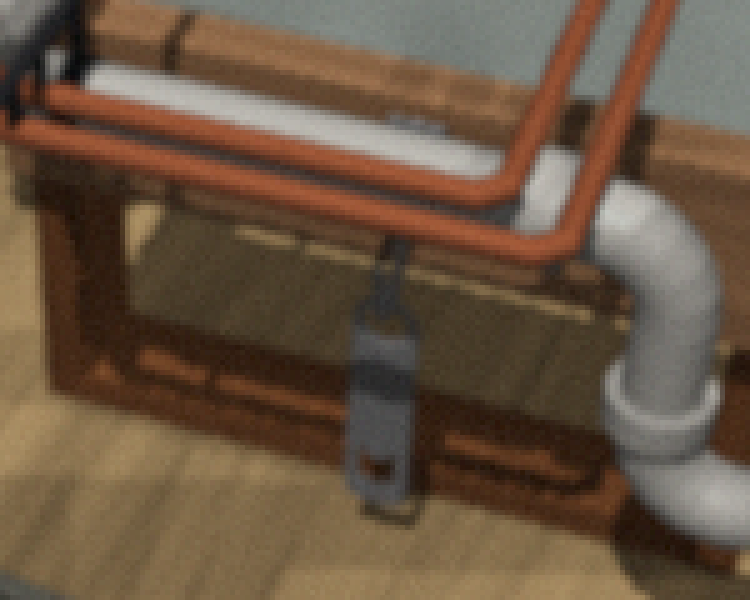

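View pics/wrist21.png

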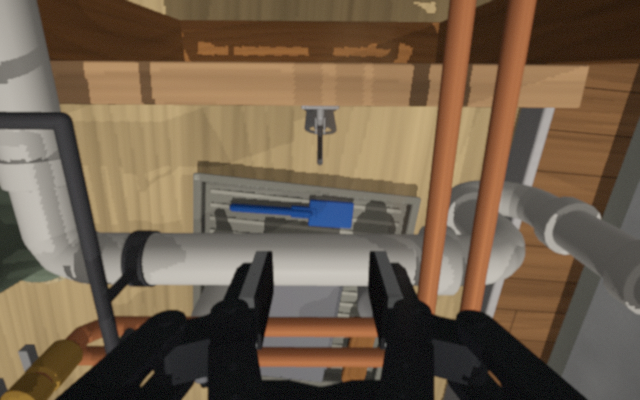

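Emit:
step_arm:
  increments:
    - [0.5, [0, 0, 0.5], 0]
    - [0.5, [0, 0, 0], 0]
    - [0.5, [0, 0, 0], 0]
    - [0.5, [0, 0, 0], 0]
    - [0.5, [0, 0, 0], 0]
    - [0.5, [0, 0, 0], 0]
    - [0.5, [0, 0, 0], 0]
    - [0.5, [0, 0, 0], 0]

```text
time_s: 32.2
tool_pos: [0.5713, 0.2775, 0.5273]
tcp_rot: [-0.032, 0.706, 0.032, 0.706]
contact_force: [0.7, -0.2, -0.2]
finger_gap: 0.0423
```

Emit:
step_arm:
  increments:
    - [0.5, [0, 0, 0], 0]
    - [0.5, [0, 0, 0], 0]
    - [0.5, [0, 0, 0], 0]
    - [0.5, [0, 0, 0], 0]
    - [0.5, [0, 0, 0], 0]
    - [0.5, [0, 0, 0], 0]
    - [0.5, [0, 0, 0], 0]
    - [0.5, [0, 0, 0], 0]

```text
time_s: 33.2
tool_pos: [0.5713, 0.2775, 0.5273]
tcp_rot: [-0.032, 0.706, 0.032, 0.706]
contact_force: [-0.4, 0.8, 0.1]
finger_gap: 0.0426
```

Emit:
step_arm:
  increments:
    - [0.5, [0, 0, 0], 0]
    - [0.5, [0, 0, 0], 0]
    - [0.5, [0, 0, 0], 0]
    - [0.5, [0, 0, 0], 0]
    - [0.5, [0, 0, 0], 0]
    - [0.5, [0, 0, 0], 0]
    - [0.5, [0, 0, 0], 0]
    - [0.5, [0, 0, 0], 0]

```text
time_s: 34.2
tool_pos: [0.5713, 0.2775, 0.5273]
tcp_rot: [-0.032, 0.706, 0.032, 0.706]
contact_force: [0.1, -0.1, -0.8]
finger_gap: 0.0427
```

Emit:
step_arm:
  increments:
    - [0.5, [0, 0, 0], 0]
    - [0.5, [0, 0, 0], 0]
    - [0.5, [0, 0, 0], 0]
    - [0.5, [0, 0, 0], 0]
    - [0.5, [0, 0, 0], 0]
    - [0.5, [0, 0, 0], 0]
    - [0.5, [0, 0, 0], 0]
    - [0.5, [0, 0, 0], 0]

```text
time_s: 35.2
tool_pos: [0.5712, 0.2775, 0.5273]
tcp_rot: [-0.032, 0.706, 0.032, 0.706]
contact_force: [-0.1, 0.4, -0.1]
finger_gap: 0.0424
```

Run:
```python
from h import *
L=[]
for k in range(16):
    im=r.camera('scene')[:,:,::-1];L.append(im[140:215,345:385])
print(r.observe()['time_s'])
cv2.imwrite('pics/sw.png',cv2.resize(np.vstack([np.hstack(L[:8]),np.hstack(L[8:])]),None,fx=2.4,fy=3,interpolation=3))
d=[np.abs(L[i].astype(int)-L[0]).mean() for i in range(16)];print(np.round(d,1))
im=r.camera('scene')[:,:,::-1];cv2.imwrite('pics/scene22.png',im);cv2.imwrite('pics/s22.png',cv2.resize(im[120:220,310:430],None,fx=6,fy=6,interpolation=3))
```

```text
36.0
[0.  2.7 3.  3.7 4.3 5.  5.3 5.3 5.2 4.8 4.3 3.8 3.3 3.1 3.1 3.3]
```

View pics/sw.png

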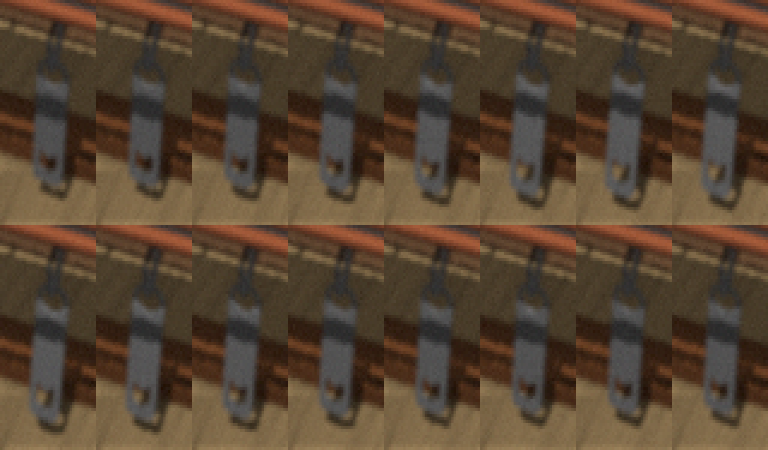

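View pics/s22.png

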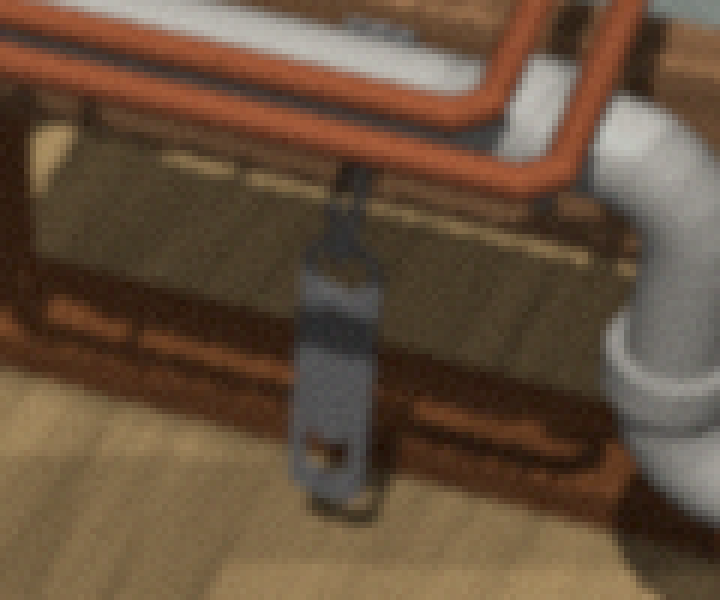

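View pics/scene22.png

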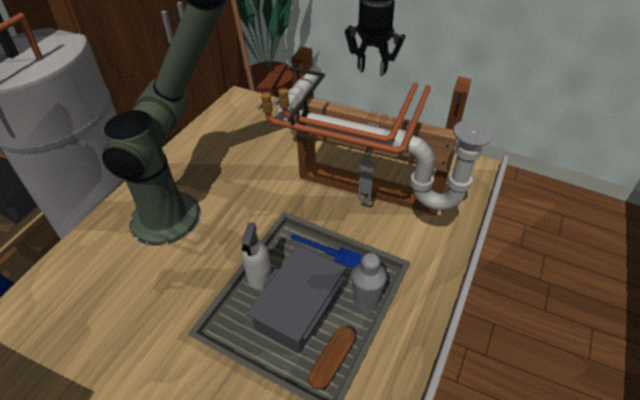

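Emit:
step_arm:
  increments:
    - [0.5, [0, 0, 0], 0]
    - [0.5, [0, 0, 0], 0]
    - [0.5, [0, 0, 0], 0]
    - [0.5, [0, 0, 0], 0]
    - [0.5, [0, 0, 0], 0]
    - [0.5, [0, 0, 0], 0]
    - [0.5, [0, 0, 0], 0]
    - [0.5, [0, 0, 0], 0]

```text
time_s: 37.05
tool_pos: [0.5712, 0.2775, 0.5273]
tcp_rot: [-0.032, 0.706, 0.032, 0.706]
contact_force: [-0.3, -0.2, 0.2]
finger_gap: 0.0425
```

Emit:
step_arm:
  increments:
    - [0.5, [0, 0, 0], 0]
    - [0.5, [0, 0, 0], 0]
    - [0.5, [0, 0, 0], 0]
    - [0.5, [0, 0, 0], 0]
    - [0.5, [0, 0, 0], 0]
    - [0.5, [0, 0, 0], 0]
    - [0.5, [0, 0, 0], 0]
    - [0.5, [0, 0, 0], 0]

```text
time_s: 38.05
tool_pos: [0.5712, 0.2775, 0.5273]
tcp_rot: [-0.032, 0.706, 0.032, 0.706]
contact_force: [-0.3, -0.5, 0.3]
finger_gap: 0.0425
```

Emit:
step_arm:
  increments:
    - [0.5, [0, 0, 0], 0]
    - [0.5, [0, 0, 0], 0]
    - [0.5, [0, 0, 0], 0]
    - [0.5, [0, 0, 0], 0]
    - [0.5, [0, 0, 0], 0]
    - [0.5, [0, 0, 0], 0]
    - [0.5, [0, 0, 0], 0]
    - [0.5, [0, 0, 0], 0]

```text
time_s: 39.05
tool_pos: [0.5712, 0.2775, 0.5273]
tcp_rot: [-0.032, 0.706, 0.032, 0.706]
contact_force: [-0.0, -0.2, 0.7]
finger_gap: 0.0426
```

Emit:
step_arm:
  increments:
    - [0.5, [0, 0, 0], 0]
    - [0.5, [0, 0, 0], 0]
    - [0.5, [0, 0, 0], 0]
    - [0.5, [0, 0, 0], 0]
    - [0.5, [0, 0, 0], 0]
    - [0.5, [0, 0, 0], 0]
    - [0.5, [0, 0, 0], 0]
    - [0.5, [0, 0, 0], 0]

```text
time_s: 40.05
tool_pos: [0.5713, 0.2775, 0.5273]
tcp_rot: [-0.032, 0.706, 0.032, 0.706]
contact_force: [0.1, -0.2, -0.0]
finger_gap: 0.0427
```

Emit:
step_arm:
  increments:
    - [0.5, [0, 0, 0], 0]
    - [0.5, [0, 0, 0], 0]
    - [0.5, [0, 0, 0], 0]
    - [0.5, [0, 0, 0], 0]
    - [0.5, [0, 0, 0], 0]
    - [0.5, [0, 0, 0], 0]
    - [0.5, [0, 0, 0], 0]
    - [0.5, [0, 0, 0], 0]

```text
time_s: 41.05
tool_pos: [0.5712, 0.2775, 0.5273]
tcp_rot: [-0.032, 0.706, 0.032, 0.706]
contact_force: [0.7, -0.3, 0.3]
finger_gap: 0.0426
```

Emit:
step_arm:
  increments:
    - [0.5, [0, 0, 0], 0]
    - [0.5, [0, 0, 0], 0]
    - [0.5, [0, 0, 0], 0]
    - [0.5, [0, 0, 0], 0]
    - [0.5, [0, 0, 0], 0]
    - [0.5, [0, 0, 0], 0]
    - [0.5, [0, 0, 0], 0]
    - [0.5, [0, 0, 0], 0]

```text
time_s: 42.05
tool_pos: [0.5712, 0.2775, 0.5273]
tcp_rot: [-0.032, 0.706, 0.032, 0.706]
contact_force: [0.0, 0.0, 0.5]
finger_gap: 0.0425
```

Emit:
step_arm:
  increments:
    - [0.5, [0, 0, 0], 0]
    - [0.5, [0, 0, 0], 0]
    - [0.5, [0, 0, 0], 0]
    - [0.5, [0, 0, 0], 0]
    - [0.5, [0, 0, 0], 0]
    - [0.5, [0, 0, 0], 0]
    - [0.5, [0, 0, 0], 0]
    - [0.5, [0, 0, 0], 0]

```text
time_s: 43.05
tool_pos: [0.5713, 0.2775, 0.5273]
tcp_rot: [-0.032, 0.706, 0.032, 0.706]
contact_force: [-1.2, 0.6, -0.4]
finger_gap: 0.0427
```

Emit:
step_arm:
  increments:
    - [0.5, [0, 0, 0], 0]
    - [0.5, [0, 0, 0], 0]
    - [0.5, [0, 0, 0], 0]
    - [0.5, [0, 0, 0], 0]
    - [0.5, [0, 0, 0], 0]
    - [0.5, [0, 0, 0], 0]
    - [0.5, [0, 0, 0], 0]
    - [0.5, [0, 0, 0], 0]

```text
time_s: 44.05
tool_pos: [0.5713, 0.2775, 0.5273]
tcp_rot: [-0.032, 0.706, 0.032, 0.706]
contact_force: [0.1, 0.6, -0.5]
finger_gap: 0.0426
```

Run:
```python
from h import *
L=[]
for k in range(14):
    im=r.camera('scene')[:,:,::-1];L.append(im[140:215,345:385])
print(r.observe()['time_s'])
cv2.imwrite('pics/sw2.png',cv2.resize(np.vstack([np.hstack(L[:7]),np.hstack(L[7:])]),None,fx=2.4,fy=3,interpolation=3))
print(np.round([np.abs(L[i].astype(int)-L[0]).mean() for i in range(14)],1))
# predicted eye/tail if plumb (hook x .0148)
q=proj('scene',toW([[.0148,.038,.2085],[.0148,.038,.0505]]));print(q)
im=im.copy()
for t in q: cv2.circle(im,tuple(int(round(a)) for a in t),1,(0,0,255),-1)
cv2.imwrite('pics/s23.png',cv2.resize(im[120:220,310:430],None,fx=6,fy=6,interpolation=3))
```

```text
44.75
[0.  2.6 2.5 2.6 2.6 2.6 2.6 2.6 2.6 2.6 2.6 2.6 2.5 2.6]
[[366.28273684 164.30540019]
 [363.34078777 202.03349725]]
```

View pics/s23.png

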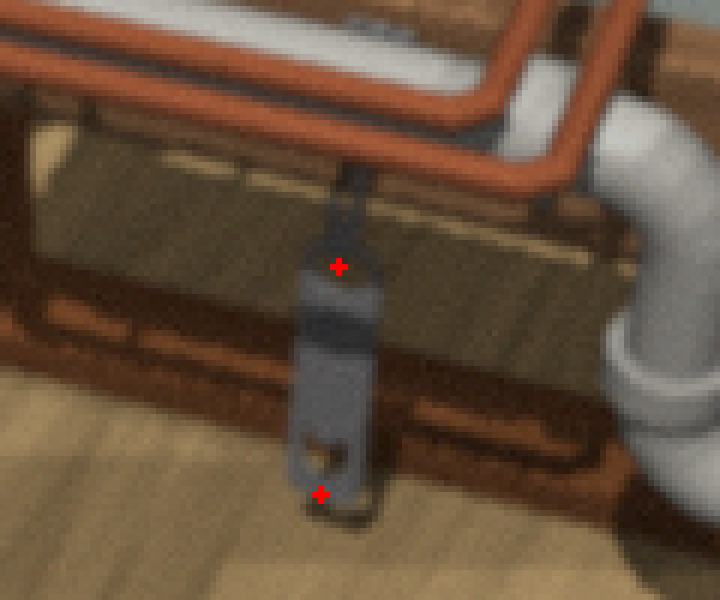

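View pics/sw2.png

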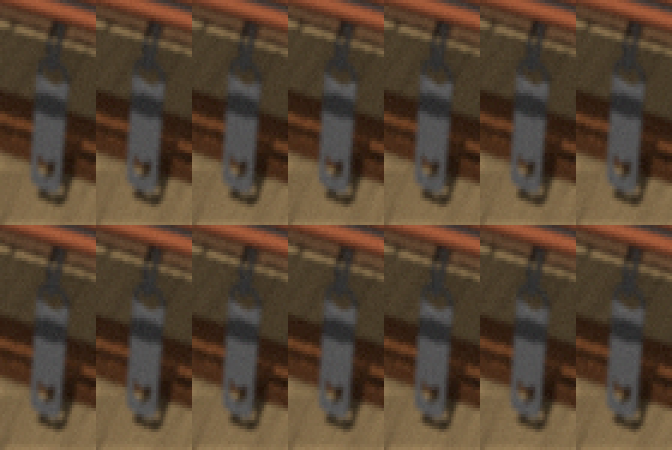

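The blade hangs still and plumb: predicted eye and tail points land at (366,164) and (363,202) on it. The arm is clear, so I'm handing in.

Run:
```python
from bench import r
print(r.job_done())
```

```text
the job is handed in; nothing more can be done
None
```

The blade now hangs by its eye from the shut snap hook. I handed the job in at about 45 s; no verdict was reported.

- **Slide:** I gripped the blade by its long edges at the eye end and slid it −y. Its tail then stood about 50 mm past the lid's end (about y −0.17 in the tub frame), lying flat.
- **Regrip:** A trial lift there drooped, because only the fingertips held it. I set it back, slid it +y so the eye overhung the other end, and took a deeper grip. The second lift drooped only about 2 degrees.
- **Hooking:** The pipes block a downward-pointing tool from the −y side. I lowered the blade lengthwise through the gap between the noggin and the waste pipe, turned it 90 degrees under the pipes, and pushed the rim down inside the hook tip. The sideways force rose to 4.4 N while the gate was being pushed. It then fell to zero, which I read as the gate springing shut behind the rim. I let go and lifted straight up.

**Last checks:**
- The last camera frames show no visible swing. The blade matches the predicted plumb position to within a pixel or two.
- The gate's dark bar reached the tip in the wrist picture taken after release.
- The tub and the other things in the tray look unmoved by eye; I did not measure them again.
- No contact with the pipes was felt. The clearances there were only about 5 to 10 mm by my estimate.
- My pose for the pipes disagreed with one wrist picture: the outer copper pipe was off by about 6 mm. I aimed at the hook directly from the wrist camera instead.

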